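# Lock the reference blocks away in the code-locked bench case

### The job

Lock the steel parallel blocks and vee blocks that lie about the bench away in the green bench case: roll the wheels to 3-6-2 (left to right, each number at its pointer), turn the dog lever a quarter turn to its open stop, lift the lid right back, and lay the blocks in the tray side by side, flat on the felt with the vees upwards. Then shut the lid fully, turn the lever all the way back so that it holds the lid, and finally roll every wheel at least one full number away from its code number. Leave the other tools and tins where they lie.

Things in the scene. Friction and masses are not known exactly. Their poses are not given: they have to be found in the camera images.
- case: green steel bench case with a code lock, fixed to the bench, 200 x 260 x 66 mm (x, y, z); origin at the centre of its underside, its front faces -x (about towards the robot), +y is its left. The front 72 mm is the lock housing, whose flat deck (z 66 mm) carries three numbered wheels and, at the right, the dog lever; behind it lies the lidded tray compartment
- wheel_left (a joint): left code wheel. Number k is at the pointer at k x 0.785 rad, and again every whole turn (6.283; no end stops, read it modulo one turn). Grows when the wheel's top rolls towards the front of the case (its -x). Light friction (0.06 N m), no clicks, stays where left. The lock takes its number within 0.2 rad. While the lever is open the wheel is held
- wheel_mid (a joint): middle code wheel. Number k is at the pointer at k x 0.785 rad, and again every whole turn (6.283; no end stops, read it modulo one turn). Grows when the wheel's top rolls towards the front of the case (its -x). Light friction (0.06 N m), no clicks, stays where left. The lock takes its number within 0.2 rad. While the lever is open the wheel is held
- wheel_right (a joint): right code wheel. Number k is at the pointer at k x 0.785 rad, and again every whole turn (6.283; no end stops, read it modulo one turn). Grows when the wheel's top rolls towards the front of the case (its -x). Light friction (0.06 N m), no clicks, stays where left. The lock takes its number within 0.2 rad. While the lever is open the wheel is held
- wheel_left_hub (a point): centre of the left wheel: eight-sided dark steel thumbwheel, 62 mm over the flats, 18 mm wide, flat side faces, axle along the case's y, 5 mm above the lock deck; white numbers 0 to 7, one a flat. The brass pointer in front marks the number whose face looks up and forward at 45 degrees. Axes as the case's. Wheels stand 50 mm apart, with only the 8 mm axle between them above the deck
- wheel_mid_hub (a point): centre of the middle wheel, which is like the left one
- wheel_right_hub (a point): centre of the right wheel, which is like the left one
- lever (a joint): quarter-turn dog lever on an upright pivot: 0 = shut, arm points back (+x of the case) over the lid's front edge and holds it; 1.571 = open, turned clockwise from above until the arm points right (-y of the case). Stops at both ends, 0.08 N m friction, stays where left. Unless all three code numbers are at their pointers its bolt stops it after about 0.25 rad
- lever_knob (a point): centre of the lever's upright round black knob, 20 mm diameter and 38 mm tall (19 mm above and below this point), 58 mm from the pivot; the steel arm (16 mm wide) runs just under it
- lever_pivot (a point): point on the lever's upright pivot axis, level with the knob's centre; its axes are the case's
- lid (a joint): lid of the tray compartment, 127 x 260 x 8 mm, hinged along its back edge: 0 = shut, 1.9 rad = right back against its stop; a stiff hinge (0.4 N m) keeps it where it is left; about 0.4 kg
- lid_hinge (a point): point on the lid's hinge axis (along the case's y), at the middle of its back edge; its axes are the case's
- lid_grip (a point): middle of the lid's round grip bar: 10 mm diameter, 90 mm long along the case's y on two posts, 42 mm above the lid's top, 112 mm in front of the hinge axis and 48 mm above it when shut, 20 mm to the left of the case's middle; the lid's front edge is 15 mm in front of it
- tray (a point): centre of the tray compartment's grey felt floor inside the case, 12 mm above the bench; its axes are the case's. The compartment is 123 mm (x) by 250 mm (y) inside and 46 mm deep to the rim; it has no dividers
- parallel_a_mid (a point): one of two alike ground steel parallel blocks, 50 x 75 x 25 mm (x, y, z), about 0.7 kg, lying flat; the point is its centre, 12.5 mm above its underside. None if absent
- parallel_b_mid (a point): the other of two alike ground steel parallel blocks, 50 x 75 x 25 mm (x, y, z), about 0.7 kg, lying flat; the point is its centre, 12.5 mm above its underside. None if absent
- vee_a_mid (a point): one of two alike steel vee blocks, 50 x 48 x 40 mm (x, y, z), about 0.55 kg, standing on its base with the vee upwards; the vee runs along x, so the 48 mm between its flat sides (across y) is the way to take it; the point is its centre, 20 mm above its underside. None if absent
- vee_b_mid (a point): the other of two alike steel vee blocks, 50 x 48 x 40 mm (x, y, z), about 0.55 kg, standing on its base with the vee upwards; the vee runs along x, so the 48 mm between its flat sides (across y) is the way to take it; the point is its centre, 20 mm above its underside. None if absent
- flux_tin: bystander: round yellow tin with a grey lid, 66 mm diameter, 47 mm tall; origin under its centre
- drift_brass: bystander: hexagonal brass drift bar, 18 x 150 x 16 mm, lying along its y; origin under its middle
- wedge_wood: bystander: brown hardwood wedge, 34 x 110 x 30 mm, lying along its y; origin under its middle
- cold_chisel_a: bystander: cold chisel, 16 x 180 x 14 mm, lying along its y; origin under its middle
Things that resemble listed ones, but are neither listed nor needed, are in the scene too. Leave any blue or orange look-alike of the part that bears vee_b_mid alone.

How it is judged (in metres and radians):
On the way, in this order (a step that is already met when the one before it is completed fails the run):
1. all three wheels show the code 3-6-2 at their pointers (each within 0.2 rad) ((value of joint wheel_left between -4.127 and -3.727 rad or value of joint wheel_left between 2.156 and 2.556 rad or value of joint wheel_left between 8.439 and 8.839 rad) and (value of joint wheel_mid between -1.771 and -1.371 rad or value of joint wheel_mid between 4.512 and 4.912 rad or value of joint wheel_mid between 10.796 and 11.196 rad) and (value of joint wheel_right between -4.912 and -4.512 rad or value of joint wheel_right between 1.371 and 1.771 rad or value of joint wheel_right between 7.654 and 8.054 rad)), for 0.2 s.
2. the lever is turned to its open stop (over 1.4 rad) (value of joint lever above 1.4 rad), for 0.2 s.
3. the lid is lifted right back (over 1.2 rad) (value of joint lid above 1.2 rad), for 0.2 s.
4. every block present lies upright in the tray and the lid is shut over them (x of parallel_a_mid in the frame of tray between -0.06 and 0.06 m and y of parallel_a_mid in the frame of tray between -0.12 and 0.12 m and z of parallel_a_mid in the frame of tray between 0 and 0.0225 m and angle between each of parallel_a_mid, parallel_b_mid, vee_a_mid, vee_b_mid's own z axis and vertical below 0.2 rad and x of parallel_b_mid in the frame of tray between -0.06 and 0.06 m and y of parallel_b_mid in the frame of tray between -0.12 and 0.12 m and z of parallel_b_mid in the frame of tray between 0 and 0.0225 m and x of vee_a_mid in the frame of tray between -0.06 and 0.06 m and y of vee_a_mid in the frame of tray between -0.12 and 0.12 m and z of vee_a_mid in the frame of tray between 0 and 0.03 m and x of vee_b_mid in the frame of tray between -0.06 and 0.06 m and y of vee_b_mid in the frame of tray between -0.12 and 0.12 m and z of vee_b_mid in the frame of tray between 0 and 0.03 m and value of joint lid below 0.05 rad), for 0.2 s.
5. the lever is turned back over the lid (under 0.15 rad) with the lid shut (value of joint lid below 0.05 rad and value of joint lever below 0.15 rad), for 0.2 s.
At the end, for the whole second after the job is handed in: every block present lies upright (within 0.2 rad) on the tray's floor (its height within 10 mm), the lid is shut (under 0.05 rad), the lever is turned over it (under 0.15 rad) and each wheel stands at least 0.5 rad from its code number (all of step 5 and x of parallel_a_mid in the frame of tray between -0.06 and 0.06 m and y of parallel_a_mid in the frame of tray between -0.12 and 0.12 m and z of parallel_a_mid in the frame of tray between 0 and 0.0225 m and angle between each of parallel_a_mid, parallel_b_mid, vee_a_mid, vee_b_mid's own z axis and vertical below 0.2 rad and x of parallel_b_mid in the frame of tray between -0.06 and 0.06 m and y of parallel_b_mid in the frame of tray between -0.12 and 0.12 m and z of parallel_b_mid in the frame of tray between 0 and 0.0225 m and x of vee_a_mid in the frame of tray between -0.06 and 0.06 m and y of vee_a_mid in the frame of tray between -0.12 and 0.12 m and z of vee_a_mid in the frame of tray between 0 and 0.03 m and x of vee_b_mid in the frame of tray between -0.06 and 0.06 m and y of vee_b_mid in the frame of tray between -0.12 and 0.12 m and z of vee_b_mid in the frame of tray between 0 and 0.03 m and not (value of joint wheel_left between -4.427 and -3.427 rad or value of joint wheel_left between 1.856 and 2.856 rad or value of joint wheel_left between 8.139 and 9.139 rad) and not (value of joint wheel_mid between -2.071 and -1.071 rad or value of joint wheel_mid between 4.212 and 5.212 rad or value of joint wheel_mid between 10.496 and 11.496 rad) and not (value of joint wheel_right between -5.212 and -4.212 rad or value of joint wheel_right between 1.071 and 2.071 rad or value of joint wheel_right between 7.354 and 8.354 rad)); the robot touches nothing.
It fails at once if a bystander (tin, brass drift, wedge or chisel) is pushed more than 40 mm from where it lay (distance of any of flux_tin, drift_brass, wedge_wood, cold_chisel_a from where it was at the start of the episode above 0.04 m).
Of parallel_a, parallel_b, vee_a, vee_b only 2 to 3 are there at a start; the rules pass over those that are not, and their reading is None.
At some moment in a run one of parallel_a, parallel_b, vee_a, vee_b may be knocked a few centimetres aside while the robot is not near it.
Once in a run the grip may slacken for a moment while it holds something.
It also fails if it takes over 210 s, if anything falls off the work surface, if the arm or the gripper's body presses on something with over 40 N, if the wrist force passes 120 N, or if a joint passes its speed limit or range.

### The arm

A 7-joint arm with a two-finger parallel gripper is mounted at the origin on a cart in front of the work surface, level with it; the furniture and walls round the work are solid. World frame = base frame: x ahead of the robot, y to its left, z up, the work surface at z = 0. Lengths are in mm, angles in rad, forces in N, time in s.
With the tool pointing down it reaches from about 350 to 900 mm from the base axis. Payload 8.1 kg.
Tool frame: the origin (TCP) lies midway between the tips of the shut fingers; the grasp point (between the pads) lies 19 mm behind it; z points along the fingers, y is the line along which they close (so a half turn about z gives the same grasp; the last joint's range is limited). The gripper opens to 85 mm and grips with 20 to 120 N. Pads are 22 mm wide; open, the fingers measure 114 mm over their backs; the gripper's body (76 mm by 85 mm) begins 54 mm behind the grasp point. The pads swing forward as they close: fully open they stand 13 mm farther back than shut.
Start: joints at [-0.103, 0.434, 0.025, 1.573, -0.012, 1.134, -0.075], TCP at [625.014, -0.027, 202.423] pointing down, gripper open.
Joint ranges: [-2.62, 2.62], [-0.44, 2.09], [-1.27, 1.32], [0.08, 2.57], [-1.32, 4.46], [0.12, 2], [-2.74, 2.74]. Speed limits (rad/s): [2.22, 2.22, 3.01, 3.01, 3.14, 3.14, 3.14].

### API

Orientations are given as a unit quaternion [x, y, z, w].
In Python, from rig import read_state, eyes, manip gives the robot as it stands. The module is installed in compiled form; this text tells all that it offers.
- The arm moves only by the tool carry_out, never from a script. Its argument "plan" is a list of rows, each an object with "twist": the turn, a rotation vector about the tool's x, y, z in rad, a list of three; "linear": the shift along the tool's x, y, z in mm, a list of three; "hand": the closure, from 0 (fully open) to 1 (shut). In form: [{"twist": [wx, wy, wz], "linear": [dx, dy, dz], "hand": hand}, ...]. A call has 1 to 20 rows; each row shifts and turns the commanded pose from where the row before left it, along the tool's axes as they then stand; what a row does not reach is not made up. A row lasts 1/10 s, in which the tool goes at most 50 mm and 8.59 degrees, less where a joint would pass 70% of its speed; a pose out of reach is approached as far as the arm can. A call with a gripper value outside its range is refused whole. The fingers move at their own pace and stop on an object; "squeeze" is the grip in N (left out, the last holds). Time passes only in rows, so rows that do not move let the fingers close. It gives the time, the measured TCP pose, the force, the opening and the grip force at its end, in the units of the state.
- read_state(): the state, without advancing time (a new reading comes with each control period).
- eyes.grab_frame(name): name is "scene" or "side" or "wrist"; returns a dict with "frame" (384x512x3 uint8, blue, green, red), "range_z" (384x512 float32, mm along the optical axis (not along the pixel's ray), 0 where there is no reading), "camera_matrix" (3x3 intrinsics, pixels), "dist_coeffs" ([k1, k2, p1, p2, k3] as OpenCV has them; the pictures are not rectified), "xyz" and "orientation" of the camera in the world; the wrist camera has in their place "T_tool_cam" (4x4, takes a point from camera to tool coordinates, whose origin is the TCP and whose axes are the flange's). Camera axes: x right, y down, z forward; pixel columns grow to the right and rows downward; lengths in mm; the calibration is good to about 2 mm. A picture is of the moment at which its call begins: read the wrist's pose just before it.
- manip.close_job(): hands the job in; it is judged then, once.
The state is a dict: "t": time; "q": joint angles; "joint_vel": joint speeds; "tau": joint torques, N m; "tcp_pos": TCP position; "ee_rot": TCP orientation; "wrist_force": force on the tool from outside, world axes, zero at the start; "wrist_torque": the same for the moment, N m; "gripper_width": finger opening in mm; "gripper_force": force on a finger pad.
Only numpy, scipy, OpenCV 4.12 (cv2) and the standard library are available. Lean on these libraries where they do the work, as an engineer would, in place of code of your own. Each camera call takes 0.05 s, during which the arm holds its last target. There are 200 camera calls.

## Working session

There is one attempt and no reset: what is moved stays moved. The work goes in short steps, Python scripts to look and compute and a tool call to move; the robot and the scene stay as the last step left them, time stands still between calls to the robot, and variables do not carry over. Pictures are saved under pics/ and viewed, at most 14 in all, crops included, and the job is handed in when it is done.

Besides the shell and the picture viewer there is one more tool, called after ">>>" as a command line: name --argument value ..., lists and objects as JSON in quotes. carry_out: Moves the arm, as the interface text tells. Its arguments: {"type":"object","properties":{"plan":{"type":"array","items":{"type":"object","properties":{"twist":{"type":"array","items":{"type":"number"}},"linear":{"type":"array","items":{"type":"number"}},"hand":{"type":"number"}}}},"squeeze":{"type":"number"}},"required":["plan"]}

```bash
mkdir -p pics; cat > h.py <<'E'
import numpy as np, cv2
from scipy.spatial.transform import Rotation as R
from rig import read_state, eyes, manip
def grab(n):
    s=read_state(); f=eyes.grab_frame(n)
    if 'T_tool_cam' in f:
        T=np.eye(4); T[:3,:3]=R.from_quat(s['ee_rot']).as_matrix(); T[:3,3]=s['tcp_pos']
        f['T']=T@np.array(f['T_tool_cam'])
    else:
        T=np.eye(4); T[:3,:3]=R.from_quat(f['orientation']).as_matrix(); T[:3,3]=f['xyz']; f['T']=T
    return f
def cloud(f):
    K=np.array(f['camera_matrix']);h,w=f['range_z'].shape
    u,v=np.meshgrid(np.arange(w),np.arange(h))
    p=cv2.undistortPoints(np.stack([u,v],-1).reshape(-1,1,2).astype(float),K,np.array(f['dist_coeffs'])).reshape(h,w,2)
    z=f['range_z'][...,None]; P=np.concatenate([p*z,z],-1)
    W=P@f['T'][:3,:3].T+f['T'][:3,3]; W[f['range_z']<=0]=np.nan
    return W
def ray(f,uv,z):
    p=cv2.undistortPoints(np.array(uv,float).reshape(-1,1,2),np.array(f['camera_matrix']),np.array(f['dist_coeffs'])).reshape(-1,2)
    d=np.c_[p,np.ones(len(p))]@f['T'][:3,:3].T; o=f['T'][:3,3]
    return o+d*((z-o[2])/d[:,2])[:,None]
def proj(f,X):
    T=np.linalg.inv(f['T']); X=np.array(X,float).reshape(-1,3)
    return cv2.projectPoints(X@T[:3,:3].T+T[:3,3],np.zeros(3),np.zeros(3),np.array(f['camera_matrix']),np.array(f['dist_coeffs']))[0].reshape(-1,2)
def save(f,n,crop=None,s=1):
    im=f['frame']
    if crop: im=im[crop[1]:crop[3],crop[0]:crop[2]]
    cv2.imwrite('pics/'+n,cv2.resize(im,None,fx=s,fy=s,interpolation=cv2.INTER_CUBIC))
E
python3 - <<'E'
from h import *
import pickle
for n in ['scene','side','wrist']:
    f=grab(n); save(f,n+'0.png',s=1.5); pickle.dump(f,open(n+'0.pkl','wb'))
    print(n,f['T'].round(2).tolist())
print(read_state())
E
```

```text
scene [[0.75, -0.44, 0.5, -258.75], [-0.66, -0.47, 0.58, -908.46], [-0.02, -0.76, -0.65, 1156.05], [0.0, 0.0, 0.0, 1.0]]
side [[-0.98, -0.12, 0.18, 265.86], [-0.22, 0.49, -0.85, 1516.13], [0.01, -0.87, -0.5, 993.25], [0.0, 0.0, 0.0, 1.0]]
wrist [[1.0, 0.0, -0.0, 625.29], [-0.0, -0.95, -0.31, 80.02], [-0.0, 0.31, -0.95, 374.5], [0.0, 0.0, 0.0, 1.0]]
{'t': 0.15, 'q': array([-0.10259042,  0.43505642,  0.02496237,  1.57389619, -0.01158937,
        1.13404328, -0.07511972]), 'joint_vel': array([ 0.00191796, -0.00127309,  0.00115022, -0.00398386,  0.00018855,
        0.00034896,  0.00195304]), 'tau': array([ 1.93215681e-03, -6.70885992e+01,  1.02606665e+00, -3.16448736e+01,
        1.57136447e-02,  9.07747715e-03, -7.57739531e-05]), 'tcp_pos': array([ 6.24557940e+02, -5.45742967e-02,  2.01807070e+02]), 'ee_rot': array([ 7.07135942e-01,  7.07077339e-01, -4.84965221e-04, -4.00934878e-04]), 'wrist_force': array([0.28337139, 0.68752552, 0.59625795]), 'wrist_torque': array([ 0.01865685,  0.04706323, -0.04563293]), 'gripper_force': 0.0, 'gripper_width': 85.76765265229197}
```

View pics/scene0.png

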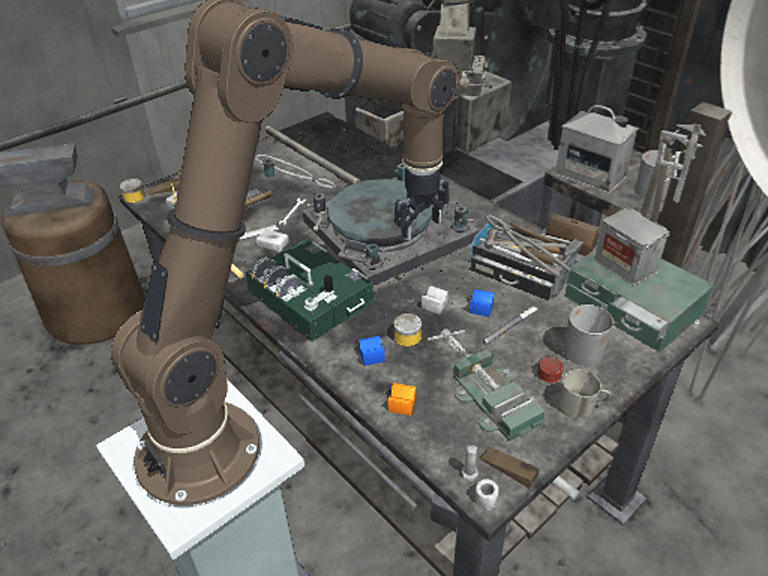

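View pics/side0.png

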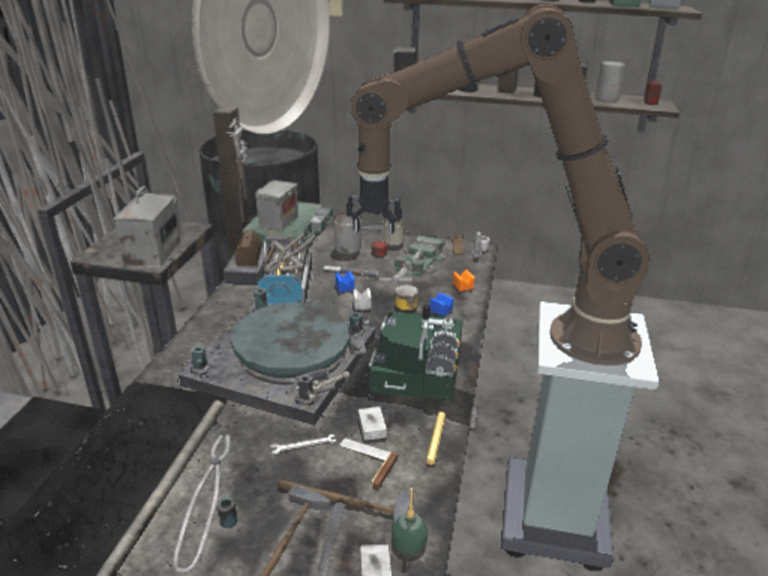

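```bash
python3 - <<'E'
from h import *
import pickle
for n,pts in [('scene',[(434,299),(272,240),(371,350),(481,302),(402,398),(407,325),(290,258),(328,283),(510,465),(510,325)]),('side',[(362,298),(372,423),(375,560),(437,438),(345,283),(441,305),(464,281),(405,298),(415,345),(395,385),(442,350)])]:
    f=pickle.load(open(n+'0.pkl','rb')); W=cloud(f)
    for u,v in pts: print(n,(u,v),W[int(v/1.5),int(u/1.5)].round(0))
    # steel: bright low-sat, low z
    hsv=cv2.cvtColor(f['frame'],cv2.COLOR_BGR2HSV)
    m=((hsv[...,1]<40)&(hsv[...,2]>120)&(W[...,2]>5)&(W[...,2]<60)&(W[...,0]>250)).astype(np.uint8)
    k,l,st,c=cv2.connectedComponentsWithStats(m)
    for i in range(1,k):
        if st[i,4]>60: 
            q=W[l==i]; print('  comp',(c[i]*1.5).round(),st[i,4],np.nanmin(q,0).round(),np.nanmax(q,0).round())
E
```

```text
scene (434, 299) [643. -26.  40.]
scene (272, 240) [500. 465.  25.]
scene (371, 350) [419. -52.  39.]
scene (481, 302) [ 720. -109.   38.]
scene (402, 398) [ 388. -191.   19.]
scene (407, 325) [531. -51.  45.]
scene (290, 258) [431. 265. 113.]
scene (328, 283) [442. 129. 113.]
scene (510, 465) [ 427. -458.   19.]
scene (510, 325) [ 736. -193.   11.]
  comp [492.  82.] 99 [1593.  682.   16.] [1771.  822.   36.]
  comp [313. 154.] 173 [841. 521.  30.] [ 867. 1006.   55.]
  comp [130. 184.] 81 [302. 943.  40.] [ 362. 1008.   52.]
  comp [461. 233.] 71 [833.  99.  31.] [946. 149.  45.]
  comp [271. 238.] 210 [472. 431.   5.] [544. 559.  31.]
  comp [402. 254.] 265 [604. 122.  31.] [805. 206.  44.]
  comp [501. 266.] 90 [ 828. -135.    5.] [913.  30.  52.]
  comp [434. 299.] 227 [627. -45.   5.] [691.  15.  44.]
  comp [642. 314.] 222 [ 927. -458.   45.] [ 971. -351.   60.]
  comp [510. 323.] 119 [ 652. -200.    5.] [ 831. -176.   20.]
  comp [407. 323.] 200 [501. -84.  36.] [565. -14.  54.]
  comp [583. 324.] 76 [ 803. -345.   19.] [ 844. -316.   60.]
  comp [453. 343.] 175 [ 527. -241. 
[... 1004 characters left out ...]
 -204.   51.]
  comp [398. 276.] 89 [ 535. -221.    7.] [ 637. -107.   51.]
  comp [406. 290.] 90 [504. -78.  41.] [566. -15.  52.]
  comp [362. 298.] 129 [631. -43.   5.] [687.  24.  43.]
  comp [333. 374.] 138 [608. 262.  33.] [658. 450.  60.]
  comp [264. 391.] 403 [684. 427.  31.] [889. 498.  43.]
  comp [157. 492.] 702 [847. 526.  33.] [869. 983.  47.]
  comp [372. 422.] 308 [474. 439.   6.] [548. 529.  30.]
  comp [312. 441.] 64 [578. 536.   5.] [674. 590.  10.]
  comp [199. 517.] 505 [718. 674.   5.] [810. 923.  53.]
  comp [310. 494.] 110 [541. 703.  20.] [614. 730.  29.]
  comp [402. 507.] 161 [378. 667.  19.] [413. 775.  58.]
  comp [375. 560.] 383 [390. 796.   5.] [454. 864.  30.]
```

View pics/wrist0.png

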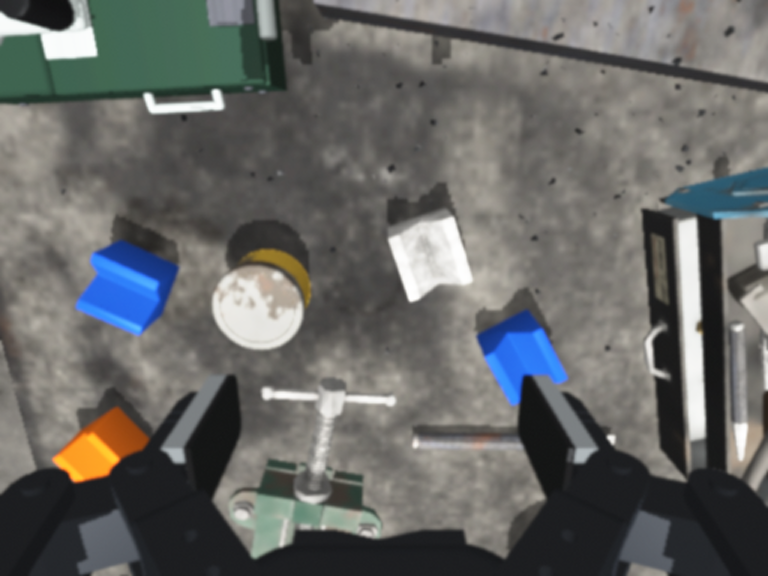

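>>> carry_out --plan '[{"linear":[34,-42,-10],"twist":[0,0,0],"hand":0},{"linear":[34,-42,-10],"twist":[0,0,0],"hand":0},{"linear":[34,-42,-10],"twist":[0,0,0],"hand":0},{"linear":[34,-42,-10],"twist":[0,0,0],"hand":0},{"linear":[34,-42,-10],"twist":[0,0,0],"hand":0},{"linear":[30,-40,-10],"twist":[0,0,0],"hand":0},{"linear":[0,0,0],"twist":[0,0,0],"hand":0},{"linear":[0,0,0],"twist":[0,0,0],"hand":0}]'

```text
t: 0.95
tcp_pos: [394.2, 184.7, 258.1]
ee_rot: [0.706, 0.708, 0.0, 0.0]
wrist_force: [0.7, -0.1, 0.3]
gripper_width: 85.1
gripper_force: 0.0
```

```bash
python3 - <<'E'
from h import *
import pickle
f=grab('wrist'); save(f,'wrist1.png',s=1.5); pickle.dump(f,open('wrist1.pkl','wb'))
E
```

```text
(no output)
```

View pics/wrist1.png

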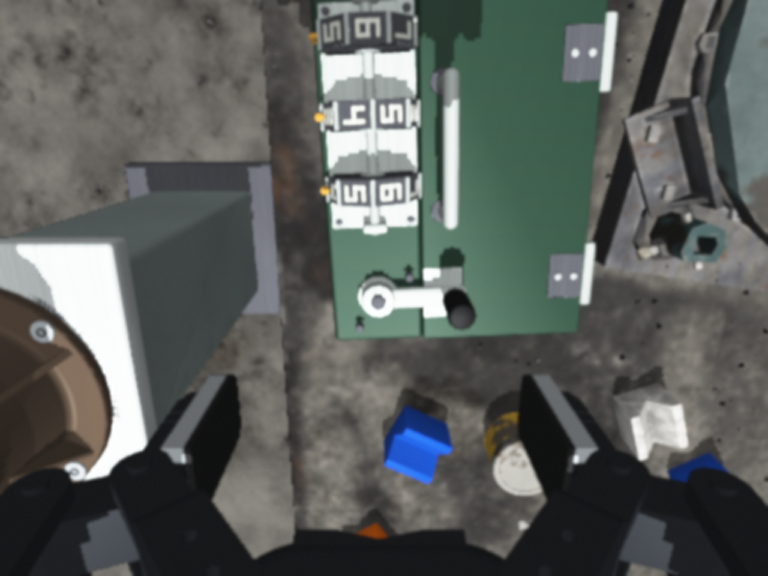

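```bash
python3 - <<'E'
from h import *
import pickle
f=pickle.load(open('wrist1.pkl','rb')); W=cloud(f); Z=W[...,2]
for z in (66,):
    P=ray(f,np.array([(338,338),(578,330),(322,120),(333,270),(603,60)])/1.5,z); print(P.round(1))
fr=P[0]; 
# front edge via green mask rows
hsv=cv2.cvtColor(f['frame'],cv2.COLOR_BGR2HSV)
g=((hsv[...,0]>60)&(hsv[...,0]<95)&(hsv[...,1]>90)&(abs(Z-66)<5))
print('lid/deck z',np.median(Z[g]))
E_=[];B=[]
for v in range(40,222):
    u=np.where(g[v])[0]
    if len(u)>5 and u[0]<232: E_.append((u[0]-.5,v))
E_=ray(f,E_,66)
y=E_[:,1]; c=np.polyfit(y,E_[:,0],1); r=E_[:,0]-np.polyval(c,y); k=abs(r)<4; c=np.polyfit(y[k],E_[k,0],1); print('front edge x=',c,k.sum(), r.std())
Rr=[]
for u in range(230,380):
    v=np.where(g[:,u])[0]
    if len(v)>5: Rr.append((u,v[-1]+.5))
Rr=ray(f,Rr,66); c2=np.polyfit(Rr[:,0],Rr[:,1],1); r=Rr[:,1]-np.polyval(c2,Rr[:,0]); k=abs(r)<4; c2=np.polyfit(Rr[k,0],Rr[k,1],1); print('right edge y=',c2,k.sum(),r.std())
yaw=(c2[0]-c[0])/2; print('yaws',c2[0],-c[0])
# intersection
yy=(c2[0]*c[1]+c2[1])/(1-c2[0]*c[0]); xx=c[0]*yy+c[1]
yaw=-c[0] if 1 else yaw
Rm=np.array([[np.cos(yaw),-np.sin(yaw)],[np.sin(yaw),np.cos(yaw)]])
C=np.array([xx,yy])+Rm@[100,130]; print('corner',xx,yy,'case centre',C)
L=(W[...,:2]-C)@Rm
for nm,m in [('wheels/tall deck',(Z>80)&(L[...,0]<-30)&(L[...,0]>-105)&(abs(L[...,1])<130)),('bar',(Z>100)&(L[...,0]>-30)&(L[...,0]<20)&(L[...,1]>-40)),('knob',(Z>95)&(L[...,0]>-40)&(L[...,0]<30)&(L[...,1]<-60))]:
    q=L[m]; print(nm,m.sum(),np.percentile(q,[2,50,98],axis=0).round(1).tolist(),np.nanpercentile(Z[m],[50,98]))
q=L[(Z>85)&(L[...,0]<-35)&(L[...,0]>-105)&(abs(L[...,1])<130)]
print(np.histogram(q[:,1],np.arange(-130,131,5)))
E
```

```text
[[362.   95.7  66. ]
 [558.7 103.   66. ]
 [354.6 265.6  66. ]
 [359.5 154.   66. ]
 [549.9 306.   66. ]]
lid/deck z 67.27173000039613Traceback (most recent call last):
  File "<stdin>", line 15, in <module>
  File "h.py", line 20, in ray
    p=cv2.undistortPoints(np.array(uv,float).reshape(-1,1,2),np.array(f['camera_matrix']),np.array(f['dist_coeffs'])).reshape(-1,2)
      ~~~~~~~~~~~~~~~~~~~^^^^^^^^^^^^^^^^^^^^^^^^^^^^^^^^^^^^^^^^^^^^^^^^^^^^^^^^^^^^^^^^^^^^^^^^^^^^^^^^^^^^^^^^^^^^
cv2.error: OpenCV(4.12.0) /io/opencv/modules/calib3d/src/undistort.dispatch.cpp:347: error: (-215:Assertion failed) CV_IS_MAT(_src) && CV_IS_MAT(_dst) && (_src->rows == 1 || _src->cols == 1) && (_dst->rows == 1 || _dst->cols == 1) && _src->cols + _src->rows - 1 == _dst->rows + _dst->cols - 1 && (CV_MAT_TYPE(_src->type) == CV_32FC2 || CV_MAT_TYPE(_src->type) == CV_64FC2) && (CV_MAT_TYPE(_dst->type) == CV_32FC2 || CV_MAT_TYPE(_dst->type) == CV_64FC2) in function 'cvUndistortPointsInternal'
```

```bash
cat >> h.py <<'E'
yaw=0.041
Rm=np.array([[np.cos(yaw),-np.sin(yaw)],[np.sin(yaw),np.cos(yaw)]])
C=np.array([362,95.7])+Rm@[100,130]
def loc(W): return (W[...,:2]-C)@Rm
def wld(x,y): return C+Rm@np.array([x,y])
E
python3 - <<'E'
from h import *
import pickle
f=pickle.load(open('wrist1.pkl','rb')); W=cloud(f); Z=W[...,2]; L=loc(W); print(C)
top=(abs(Z-66)<5)&(L[...,0]>-125)&(L[...,0]<130)&(abs(L[...,1])<160)
# front edge on clear stretches, right edge
for a,b in [(-125,-90),(-90,-60),(-45,-30),(0,15),(50,65)]:
    q=L[top&(L[...,1]>a)&(L[...,1]<b)]; print('front x',a,np.percentile(q[:,0],[1,99]).round(1))
for a,b in [(-95,-60),(-60,-20),(10,50),(50,85)]:
    q=L[top&(L[...,0]>a)&(L[...,0]<b)]; print('right y',a,np.percentile(q[:,1],1).round(1))
for nm,m in [('bar',(Z>100)&(L[...,0]>-30)&(L[...,0]<20)&(L[...,1]>-40)),('knob',(Z>105)&(L[...,0]>-45)&(L[...,0]<30)&(L[...,1]<-60))]:
    q=L[m]; print(nm,m.sum(),np.percentile(q,[2,50,98],axis=0).round(1).tolist(),np.nanpercentile(Z[m],[50,98]))
q=L[(Z>85)&(L[...,0]<-35)&(L[...,0]>-105)&(abs(L[...,1])<130)]
h,e=np.histogram(q[:,1],np.arange(-130,131,4)); print([(int(a),int(b)) for a,b in zip(e,h) if b])
print(np.percentile(q[:,0],[2,98]))
# wheel profiles (x,z) binned
for c in (70,20,-30):
    m=(abs(L[...,1]-c)<6)&(Z>72)&(L[...,0]<-25)&(L[...,0]>-110)
    xs=L[m][:,0]; zs=Z[m]
    print(c,[(int(a),round(float(np.median(zs[(xs>=a)&(xs<a+4)])),1)) for a in range(-104,-28,4) if ((xs>=a)&(xs<a+4)).sum()>2])
E
```

```text
[456.58745494 229.68960172]
front x -125 [-100.9   99.4]
front x -90 [-100.5  100.2]
front x -45 [-101.    92.8]
front x 0 [-101.    93.2]
front x 50 [-101.   100.8]
right y -95 -129.7
right y -60 -129.2
right y 10 -127.8
right y 50 -127.7
bar 9801 [[-29.1, -39.2], [-13.4, -33.4], [8.0, 50.6]] [352.30202956 371.90915952]
knob 335 [[-17.6, -99.6], [-9.0, -89.6], [0.3, -83.1]] [120.64040808 122.45935408]
[(-102, 3), (-98, 23), (-94, 37), (-90, 23), (-38, 131), (-34, 4158), (-30, 1549), (-26, 3099), (-18, 163), (-14, 215), (-10, 212), (-6, 221), (-2, 248), (30, 54), (34, 243), (38, 246), (42, 247), (46, 255), (50, 78), (82, 326), (86, 308), (90, 313), (94, 311), (98, 233)]
[-102.94595411  -36.34578145]
70 [(-72, 75.2), (-68, 76.0), (-64, 74.2)]
20 [(-72, 74.9), (-68, 76.1), (-64, 74.7)]
-30 [(-104, 365.5), (-100, 368.3), (-96, 368.7), (-92, 371.3), (-88, 373.0), (-84, 370.6), (-80, 367.4), (-76, 367.1), (-72, 367.0), (-68, 367.3), (-64, 367.7), (-60, 367.4), (-56, 367.1), (-52, 367.1), (-48, 369.2), (-44, 373.6), (-40, 372.1), (-36, 370.6), (-32, 368.7)]
```

```bash
cat >> h.py <<'E'
WY=dict(left=91.,mid=41.,right=-9.); HX=-68.
def wheel_angles(f,hx=HX,hz=71.,zmax=110,n=3):
    # orientation of octagon mod 45deg from depth: each point lies on plane at distance 31 from hub
    W=cloud(f);L=loc(W);Z=W[...,2];out={}
    for k,c in WY.items():
        m=(abs(L[...,1]-c)<7)&(Z>80)&(Z<zmax)&(abs(L[...,0]-hx)<36)
        x=L[m][:,0]-hx; z=Z[m]-hz
        best=min(((np.mean(np.minimum(abs(np.max([x*np.cos(t+i*np.pi/4)+z*np.sin(t+i*np.pi/4) for i in range(8)],0)-31),4)),t) for t in np.arange(0,np.pi/4,.01)))
        out[k]=(len(x),np.round(best,2).tolist())
    return out
E
python3 - <<'E'
from h import *
import pickle
f=pickle.load(open('wrist1.pkl','rb'))
for hx in (-71,-68,-65): print(hx,wheel_angles(f,hx))
E
```

```text
-71 {'left': (1121, [2.36, 0.17]), 'mid': (933, [2.32, 0.26]), 'right': (808, [2.36, 0.31])}
-68 {'left': (1147, [1.62, 0.76]), 'mid': (934, [1.74, 0.31]), 'right': (807, [1.75, 0.32])}
-65 {'left': (1134, [1.49, 0.77]), 'mid': (924, [1.62, 0.38]), 'right': (800, [1.66, 0.41])}
```

>>> carry_out --plan '[{"linear":[44,-3,20],"twist":[0,0,0],"hand":0.3},{"linear":[44,-3,20],"twist":[0,0,0],"hand":0.65},{"linear":[45,-3,20],"twist":[0,0,0],"hand":0.65},{"linear":[0,0,0],"twist":[0,0,-0.147],"hand":0.65},{"linear":[0,0,0],"twist":[0,0,-0.147],"hand":0.65},{"linear":[0,0,0],"twist":[0,0,-0.147],"hand":0.65},{"linear":[0,0,0],"twist":[0,0,-0.147],"hand":0.65},{"linear":[0,0,0],"twist":[0,0,-0.147],"hand":0.65},{"linear":[0,0,0],"twist":[0,0,-0.147],"hand":0.65},{"linear":[0,0,0],"twist":[0,0,-0.147],"hand":0.65},{"linear":[0,0,0],"twist":[0,0,-0.147],"hand":0.65},{"linear":[0,0,0],"twist":[0,0,-0.147],"hand":0.65},{"linear":[0,0,0],"twist":[0,0,-0.147],"hand":0.65},{"linear":[0,0,0],"twist":[0,0,-0.142],"hand":0.65},{"linear":[0,0,0],"twist":[0,0,0],"hand":0.65},{"linear":[0,0,0],"twist":[0,0,0],"hand":0.65},{"linear":[0,0,0],"twist":[0,0,0],"hand":0.65}]'

```text
t: 2.7
tcp_pos: [386.2, 316.6, 197.4]
ee_rot: [-0.018, 1.0, -0.0, -0.0]
wrist_force: [-0.2, -0.6, 0.3]
gripper_width: 29.9
gripper_force: 0.0
```

```bash
cat >> h.py <<'E'
def tl(tx,ty,tz):  # world target -> shift in current tool axes
    s=read_state(); Rt=R.from_quat(s['ee_rot']).as_matrix()
    print('tool axes x',Rt[:,0].round(3),'z',Rt[:,2].round(3),'w',round(s['gripper_width'],1),'t',round(s['t'],2))
    return (Rt.T@(np.array([tx,ty,tz])-s['tcp_pos'])).round(1)
def ang(): # yaw of tool x rel. to -case x
    Rt=R.from_quat(read_state()['ee_rot']).as_matrix(); return np.arctan2(-Rt[1,0],-Rt[0,0])-yaw
E
python3 - <<'E'
from h import *
import pickle
print(read_state()['q'])
f=grab('wrist'); save(f,'wrist2.png',s=1.5); pickle.dump(f,open('wrist2.pkl','wb'))
print(tl(*wld(-68,91),146), ang())
for hx in (-71,-68,-65): print(hx,wheel_angles(f,hx))
W=cloud(f);L=loc(W);Z=W[...,2]
q=L[(Z>90)&(Z<110)&(L[...,0]<-35)&(L[...,0]>-105)&(abs(L[...,1])<130)]
h,e=np.histogram(q[:,1],np.arange(-130,131,3)); print([(int(a),int(b)) for a,b in zip(e,h) if b])
m=(Z>72)&(Z<80)&(((L[...,1]>55)&(L[...,1]<75))|((L[...,1]>5)&(L[...,1]<25)))&(abs(L[...,0]+68)<30)
print('axle x',np.percentile(L[m][:,0],[5,50,95]),np.percentile(Z[m],90), m.sum())
E
```

```text
[-0.39601213  0.28240949 -0.49254523  1.84773126  0.15250968  1.049171
  0.65910985]
tool axes x [-0.999 -0.038  0.   ] z [-0. -0. -1.] w 30.0 t 2.75
[ 1.1  1.1 51.5] -0.003211761510025918
-71 {'left': (1086, [2.31, 0.22]), 'mid': (1102, [2.22, 0.24]), 'right': (1050, [2.13, 0.31])}
-68 {'left': (1113, [1.66, 0.75]), 'mid': (1102, [1.64, 0.28]), 'right': (1049, [1.55, 0.34])}
-65 {'left': (1097, [1.78, 0.03]), 'mid': (1087, [1.74, 0.42]), 'right': (1033, [1.75, 0.47])}
[(-19, 56), (-16, 195), (-13, 195), (-10, 188), (-7, 194), (-4, 206), (-1, 359), (32, 107), (35, 192), (38, 212), (41, 196), (44, 217), (47, 190), (50, 191), (83, 168), (86, 220), (89, 172), (92, 225), (95, 175), (98, 219), (101, 5)]
axle x [-69.67033145 -66.79832138 -63.2381861 ] 77.00532389366339 342
```

View pics/wrist2.png

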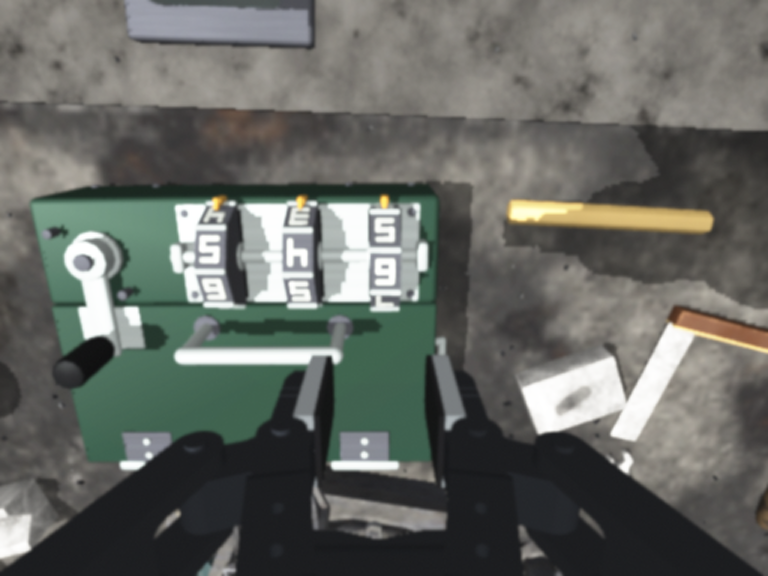

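>>> carry_out --plan '[{"linear":[17,1.6,1.07],"twist":[0,-0.13,0],"hand":0.65},{"linear":[16.4,0,1.07],"twist":[0,-0.13,0],"hand":0.65},{"linear":[16.4,0,1.07],"twist":[0,-0.13,0],"hand":0.65},{"linear":[0,0,46],"twist":[0,0,0],"hand":0.65},{"linear":[0,0,46],"twist":[0,0,0],"hand":0.65},{"linear":[0,0,24],"twist":[0,0,0],"hand":0.65},{"linear":[0,0,0],"twist":[0,0,0],"hand":0.65},{"linear":[0,0,0],"twist":[0,0,0],"hand":1},{"linear":[0,0,0],"twist":[0,0,0],"hand":1},{"linear":[0,0,0],"twist":[0,0,0],"hand":1},{"linear":[0,0,0],"twist":[0,0,0],"hand":1},{"linear":[0,0,0],"twist":[0,0,0],"hand":1}]' --squeeze 40

```text
t: 3.95
tcp_pos: [381.7, 317.3, 81.1]
ee_rot: [-0.019, 0.984, 0.002, 0.18]
wrist_force: [-0.3, 0.2, -0.7]
gripper_width: -0.3
gripper_force: 0.0
```

```bash
python3 - <<'E'
from h import *
import pickle
s=read_state();print(R.from_quat(s['ee_rot']).as_matrix().round(2),s['wrist_force'],s['gripper_width'])
f=grab('wrist'); save(f,'wrist3.png',s=1.5); pickle.dump(f,open('wrist3.pkl','wb'))
E
```

```text
[[-0.93 -0.04  0.35]
 [-0.04  1.    0.01]
 [-0.35 -0.   -0.94]] [-0.2503238   0.19698298 -0.66236802] -0.31281614039185346
```

View pics/wrist3.png

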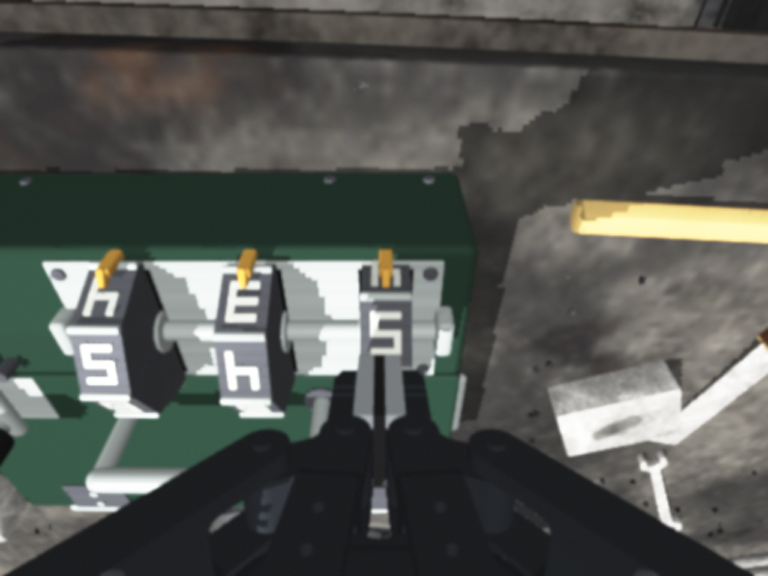

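```bash
python3 - <<'E'
from h import *
import pickle
f=pickle.load(open('wrist3.pkl','rb')); s=read_state(); Rt=R.from_quat(s['ee_rot']).as_matrix()
h=[*wld(-67.5,91.5),71]
print('tcp px',proj(f,s['tcp_pos'])*1.5,'hub',proj(f,h)*1.5,'wheel top',proj(f,[*wld(-67.5,91.5),102])*1.5, 'tcp-19',proj(f,s['tcp_pos']-19*Rt[:,2])*1.5)
W=cloud(f);print(W[int(390/1.5),int(365/1.5)],W[int(335/1.5),int(385/1.5)],W[int(400/1.5),int(390/1.5)], W[int(330/1.5),int(330/1.5)])
E
```

```text
tcp px [[380.05894417 336.68305208]] hub [[382.57491018 325.84618387]] wheel top [[382.79498392 386.17314087]] tcp-19 [[380.21871116 359.49000263]]
[352.23551965 311.84367712 130.21077514] [365.52332607 317.90943805  95.67434601] [350.64972565 318.63119526 134.19429672] [385.10629928 297.17867982  74.59569767]
```

```bash
python3 - <<'E'
from h import *
import pickle
f=pickle.load(open('wrist3.pkl','rb')); s=read_state(); Rt=R.from_quat(s['ee_rot']).as_matrix()
W=cloud(f)
for u in (345,365,380,395,425):
  for v in (360,366,372,376,382,390,400,420): 
    if u in(345,365,395): print((u,v),((W[int(v/1.5),int(u/1.5)]-s['tcp_pos'])@Rt).round(1))
E
```

```text
(345, 360) [-20.9 -15.4  20.8]
(345, 366) [-24.6 -15.6  22.2]
(345, 372) [  6.  -10.9 -38.9]
(345, 376) [  6.2 -10.8 -41.1]
(345, 382) [  6.  -10.6 -44.4]
(345, 390) [  5.9 -10.3 -49.2]
(345, 400) [  5.7 -10.  -53.7]
(345, 420) [ 12.   -8.6 -73.1]
(365, 360) [ 10.3  -4.9 -39.2]
(365, 366) [ 10.2  -4.8 -42.8]
(365, 372) [  9.5  -4.7 -45.2]
(365, 376) [  9.8  -4.6 -47.6]
(365, 382) [ 10.2  -4.5 -51.7]
(365, 390) [ 10.3  -4.4 -56.6]
(365, 400) [ 10.1  -4.3 -60.7]
(365, 420) [ 10.7  -4.  -71.1]
(395, 360) [ 10.4   4.3 -39.3]
(395, 366) [ 10.1   4.2 -42.7]
(395, 372) [ 10.6   4.  -47.2]
(395, 376) [ 10.1   4.  -48. ]
(395, 382) [ 10.2   3.9 -51.6]
(395, 390) [  9.6   3.8 -55.4]
(395, 400) [  9.5   3.7 -59.9]
(395, 420) [ 10.8   3.3 -71.4]
```

```bash
python3 - <<'E'
from h import *
import pickle
for n in ('wrist0','wrist1','wrist2','wrist3'):
    f=pickle.load(open(n+'.pkl','rb')); Ti=np.linalg.inv(np.array(f['T_tool_cam'])); 
    g=dict(f); g['T']=np.array(f['T_tool_cam']); P=cloud(g)
    m=(P[...,2]<-10)&(P[...,2]>-120)&(abs(P[...,0])<25)&(abs(P[...,1])<60)
    m&=(f['frame'].max(-1)>0)
    q=P[m]; print(n,m.sum(),'max z per y-bin',[(b,round(float(q[(q[:,1]>=b)&(q[:,1]<b+6)][:,2].max()),1)) for b in range(-60,60,6) if ((q[:,1]>=b)&(q[:,1]<b+6)).sum()>8])
E
```

```text
wrist0 24415 max z per y-bin [(-60, -50.8), (-54, -46.6), (-48, -42.8), (-42, -44.0), (-36, -98.7), (-30, -102.3), (-24, -106.7), (-18, -102.1), (-12, -102.4), (-6, -103.0), (0, -102.8), (6, -102.3), (12, -101.9), (18, -106.2), (24, -103.6), (30, -99.4), (36, -90.0), (42, -42.7), (48, -46.0), (54, -49.3)]
wrist1 24436 max z per y-bin [(-60, -50.2), (-54, -46.7), (-48, -42.1), (-42, -44.0), (-36, -95.9), (-30, -102.7), (-24, -105.5), (-18, -101.5), (-12, -101.7), (-6, -103.0), (0, -103.0), (6, -102.0), (12, -102.1), (18, -106.0), (24, -103.1), (30, -99.6), (36, -90.1), (42, -42.6), (48, -46.2), (54, -50.6)]
wrist2 33747 max z per y-bin [(-60, -96.1), (-54, -81.0), (-48, -75.7), (-42, -72.9), (-36, -70.6), (-30, -36.3), (-24, -33.7), (-18, -29.7), (-12, -102.3), (-6, -103.2), (0, -102.8), (6, -101.5), (12, -30.1), (18, -33.7), (24, -36.5), (30, -70.9), (36, -74.0), (42, -75.4), (48, -82.8), (54, -97.5)]
wrist3 39024 max z per y-bin [(-60, -10.0), (-54, -10.0), (-48, -10.0), (-42, -10.1), (-36, -75.4), (-30, -74.5), (-24, -71.3), (-18, -37.0), (-12, -10.5), (-6, -10.0), (0, -10.0), (6, -10.1), (12, -39.9), (18, -71.9), (24, -73.3), (30, -77.2), (36, -84.5), (42, -92.5), (48, -98.5), (54, -106.7)]
```

>>> carry_out --plan '[{"linear":[0,0,-10],"twist":[0,0,0],"hand":0.65},{"linear":[0,0,0],"twist":[0,0,0],"hand":0.65},{"linear":[0,0,0],"twist":[0,0,0],"hand":0.65},{"linear":[0,0,0],"twist":[0,0,0],"hand":0.65},{"linear":[0,0,20],"twist":[0,0,0],"hand":0.65},{"linear":[0,0,20],"twist":[0,0,0],"hand":0.65},{"linear":[0,0,0],"twist":[0,0,0],"hand":0.65},{"linear":[0,0,0],"twist":[0,0,0],"hand":1},{"linear":[0,0,0],"twist":[0,0,0],"hand":1},{"linear":[0,0,0],"twist":[0,0,0],"hand":1},{"linear":[0,0,0],"twist":[0,0,0],"hand":1}]' --squeeze 30

```text
t: 5.1
tcp_pos: [391.3, 320.0, 52.4]
ee_rot: [-0.02, 0.984, 0.003, 0.179]
wrist_force: [6.2, 8.4, -21.3]
gripper_width: 17.2
gripper_force: 33.9
```

>>> carry_out --plan '[{"linear":[2.6,0,-0.17],"twist":[0,0.13,0],"hand":1},{"linear":[2.6,0,-0.17],"twist":[0,0.13,0],"hand":1},{"linear":[2.6,0,-0.17],"twist":[0,0.13,0],"hand":1},{"linear":[2.6,0,-0.17],"twist":[0,0.13,0],"hand":1},{"linear":[2.6,0,-0.17],"twist":[0,0.13,0],"hand":1},{"linear":[2.6,0,-0.17],"twist":[0,0.13,0],"hand":1},{"linear":[0,0,0],"twist":[0,0,0],"hand":1},{"linear":[0,0,0],"twist":[0,0,0],"hand":0.65},{"linear":[0,0,0],"twist":[0,0,0],"hand":0.65},{"linear":[0,0,0],"twist":[0,0,0],"hand":0.65},{"linear":[0,0,-40],"twist":[0,0,0],"hand":0.65},{"linear":[0,0,-40],"twist":[0,0,0],"hand":0.65},{"linear":[0,0,0],"twist":[0,0,0],"hand":0.65}]'

```text
t: 6.4
tcp_pos: [409.7, 317.8, 130.7]
ee_rot: [-0.015, 0.986, -0.008, -0.166]
wrist_force: [-0.0, 0.3, -1.0]
gripper_width: 30.1
gripper_force: 0.0
```

```bash
python3 - <<'E'
from h import *
f=grab('wrist'); save(f,'wrist4.png',s=1.5)
print(tl(*wld(-67.5,92.5),71), ang())
for hx in (-68,-66.5): print(hx,wheel_angles(f,hx))
E
```

```text
tool axes x [-0.944 -0.027  0.33 ] z [-0.329 -0.024 -0.944] w 29.7 t 6.45
[ 2.5  4.  61.7] -0.0125803776015368
-68 {'left': (1849, [1.69, 0.77]), 'mid': (1715, [1.6, 0.28]), 'right': (1666, [1.58, 0.37])}
-66.5 {'left': (1841, [1.47, 0.02]), 'mid': (1708, [1.41, 0.29]), 'right': (1659, [1.42, 0.41])}
```

View pics/wrist4.png

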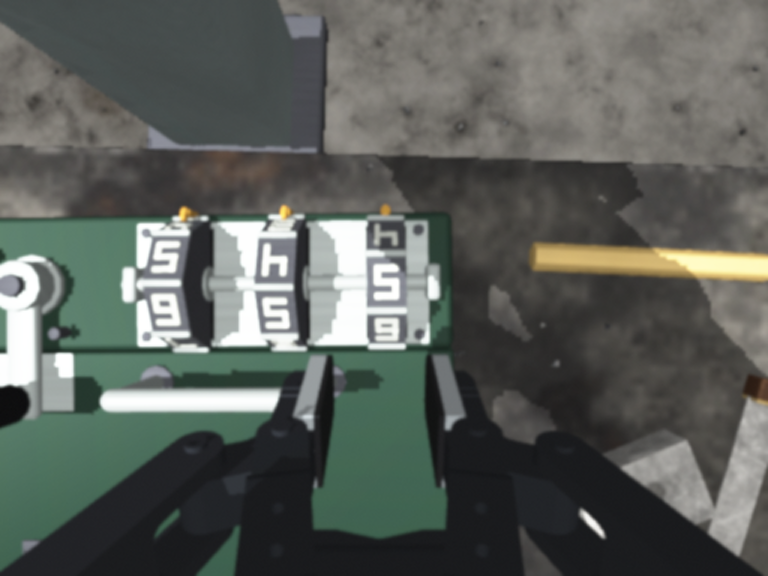

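>>> carry_out --plan '[{"linear":[11,3.5,0.6],"twist":[0,-0.14,0],"hand":0.65},{"linear":[8.65,0,0.6],"twist":[0,-0.14,0],"hand":0.65},{"linear":[8.65,0,0.6],"twist":[0,-0.14,0],"hand":0.65},{"linear":[8.65,0,0.6],"twist":[0,-0.14,0],"hand":0.65},{"linear":[8.65,0,0.6],"twist":[0,-0.14,-0.012],"hand":0.65},{"linear":[0,0,41],"twist":[0,0,0],"hand":0.65},{"linear":[0,0,41],"twist":[0,0,0],"hand":0.65},{"linear":[0,0,0],"twist":[0,0,0],"hand":0.65},{"linear":[0,0,0],"twist":[0,0,0],"hand":1},{"linear":[0,0,0],"twist":[0,0,0],"hand":1},{"linear":[0,0,0],"twist":[0,0,0],"hand":1},{"linear":[2.6,0,-0.17],"twist":[0,0.13,0],"hand":1},{"linear":[2.6,0,-0.17],"twist":[0,0.13,0],"hand":1},{"linear":[2.6,0,-0.17],"twist":[0,0.13,0],"hand":1},{"linear":[2.6,0,-0.17],"twist":[0,0.13,0],"hand":1},{"linear":[2.6,0,-0.17],"twist":[0,0.13,0],"hand":1},{"linear":[2.6,0,-0.17],"twist":[0,0.13,0],"hand":1},{"linear":[0,0,0],"twist":[0,0,0],"hand":1},{"linear":[0,0,0],"twist":[0,0,0],"hand":0.65},{"linear":[0,0,0],"twist":[0,0,0],"hand":0.65}]'

```text
t: 8.45
tcp_pos: [376.8, 314.1, 50.1]
ee_rot: [-0.016, 0.98, -0.018, -0.199]
wrist_force: [-0.5, 0.2, -0.1]
gripper_width: 30.0
gripper_force: 0.0
```

>>> carry_out --plan '[{"linear":[0,0,-40],"twist":[0,0,0],"hand":0.65},{"linear":[0,0,-40],"twist":[0,0,0],"hand":0.65},{"linear":[0,0,0],"twist":[0,0,0],"hand":0.65}]'

```text
t: 8.75
tcp_pos: [411.3, 319.2, 127.4]
ee_rot: [-0.015, 0.98, -0.016, -0.195]
wrist_force: [-0.2, 0.4, 0.7]
gripper_width: 29.5
gripper_force: 0.0
```

```bash
python3 - <<'E'
from h import *
f=grab('wrist'); save(f,'wrist5.png',s=1.5)
print(tl(*wld(-67.5,42),71), ang())
for hx in (-68,-66.5): print(hx,wheel_angles(f,hx))
E
```

```text
tool axes x [-0.922 -0.024  0.386] z [-0.385 -0.039 -0.922] w 30.1 t 8.8
[  0.8 -47.   60.5] -0.01536349197317341
-68 {'left': (1855, [1.67, 0.73]), 'mid': (1719, [1.63, 0.29]), 'right': (1659, [1.6, 0.34])}
-66.5 {'left': (1849, [1.44, 0.77]), 'mid': (1712, [1.41, 0.3]), 'right': (1653, [1.39, 0.36])}
```

>>> carry_out --plan '[{"linear":[0.8,-47,0],"twist":[0,0,-0.015],"hand":0.65},{"linear":[-3.6,0,0],"twist":[-0.02,0.06,0],"hand":0.65},{"linear":[0,0,40],"twist":[0,0,0],"hand":0.65},{"linear":[0,0,40],"twist":[0,0,0],"hand":0.65},{"linear":[0,0,0],"twist":[0,0,0],"hand":0.65},{"linear":[0,0,0],"twist":[0,0,0],"hand":1},{"linear":[0,0,0],"twist":[0,0,0],"hand":1},{"linear":[0,0,0],"twist":[0,0,0],"hand":1}]'

```text
t: 9.6
tcp_pos: [375.4, 269.1, 50.9]
ee_rot: [-0.021, 0.973, -0.008, -0.229]
wrist_force: [-7.4, 5.1, -16.7]
gripper_width: 17.6
gripper_force: 35.4
```

```bash
python3 - <<'E'
from h import *
print(tl(*wld(-67.5,42),71), ang(),read_state()['wrist_force'])
E
```

```text
tool axes x [-0.894 -0.038  0.447] z [-0.446 -0.025 -0.895] w 17.6 t 9.6
[ -1.7  -0.9 -23.3] 0.0010193709637868753 [ -7.38666447   5.12883487 -16.73163055]
```

Gripped well; roll the middle wheel +1.03.

>>> carry_out --plan '[{"linear":[-2.6,0,-0.17],"twist":[0,-0.129,0],"hand":1},{"linear":[-2.6,0,-0.17],"twist":[0,-0.129,0],"hand":1},{"linear":[-2.6,0,-0.17],"twist":[0,-0.129,0],"hand":1},{"linear":[-2.6,0,-0.17],"twist":[0,-0.129,0],"hand":1},{"linear":[-2.6,0,-0.17],"twist":[0,-0.129,0],"hand":1},{"linear":[-2.6,0,-0.17],"twist":[0,-0.129,0],"hand":1},{"linear":[-2.6,0,-0.17],"twist":[0,-0.129,0],"hand":1},{"linear":[-2.6,0,-0.17],"twist":[0,-0.129,0],"hand":1},{"linear":[0,0,0],"twist":[0,0,0],"hand":1},{"linear":[0,0,0],"twist":[0,0,0],"hand":0.65},{"linear":[0,0,0],"twist":[0,0,0],"hand":0.65},{"linear":[0,0,0],"twist":[0,0,0],"hand":0.65},{"linear":[0,0,-40],"twist":[0,0,0],"hand":0.65},{"linear":[0,0,-40],"twist":[0,0,0],"hand":0.65},{"linear":[0,0,0],"twist":[0,0,0],"hand":0.65}]'

```text
t: 11.1
tcp_pos: [364.8, 265.2, 124.5]
ee_rot: [-0.018, 0.978, -0.009, 0.21]
wrist_force: [0.4, 0.6, 0.1]
gripper_width: 30.3
gripper_force: 0.0
```

```bash
python3 - <<'E'
from h import *
print(tl(*wld(-67.5,42),71), ang(),read_state()['q'])
f=grab('wrist')
for hx in (-68,-66.5): print(hx,wheel_angles(f,hx))
E
```

```text
tool axes x [-0.911 -0.039 -0.41 ] z [ 0.41  -0.01  -0.912] w 30.3 t 11.1
[ 1.1  4.4 58.1] 0.0021663183356386492 [-0.69172993  0.16418687 -0.43135804  2.3309642   0.8166998   0.63940381
 -0.16716475]
-68 {'left': (1569, [1.16, 0.71]), 'mid': (1547, [1.36, 0.36]), 'right': (1512, [1.28, 0.34])}
-66.5 {'left': (1553, [1.45, 0.74]), 'mid': (1531, [1.48, 0.45]), 'right': (1496, [1.36, 0.44])}
```

>>> carry_out --plan '[{"linear":[-6,3.5,0.4],"twist":[0,0.127,0],"hand":0.65},{"linear":[-7.4,0,0.47],"twist":[0,0.127,0],"hand":0.65},{"linear":[-7.4,0,0.47],"twist":[0,0.127,0],"hand":0.65},{"linear":[-7.4,0,0.47],"twist":[0,0.127,0],"hand":0.65},{"linear":[-7.4,0,0.47],"twist":[0,0.127,0],"hand":0.65},{"linear":[-7.4,0,0.47],"twist":[0,0.127,0],"hand":0.65},{"linear":[-7.4,0,0.47],"twist":[0,0.127,0],"hand":0.65},{"linear":[0,0,0],"twist":[0,0,0],"hand":0.65},{"linear":[0,0,39],"twist":[0,0,0],"hand":0.65},{"linear":[0,0,39],"twist":[0,0,0],"hand":0.65},{"linear":[0,0,0],"twist":[0,0,0],"hand":0.65},{"linear":[0,0,0],"twist":[0,0,0],"hand":1},{"linear":[0,0,0],"twist":[0,0,0],"hand":1},{"linear":[0,0,0],"twist":[0,0,0],"hand":1}]'

```text
t: 12.55
tcp_pos: [380.3, 268.1, 46.7]
ee_rot: [-0.01, 0.982, -0.018, -0.19]
wrist_force: [-4.4, 30.4, -19.6]
gripper_width: 17.7
gripper_force: 32.5
```

```bash
python3 - <<'E'
from h import *
print(tl(*wld(-67.5,42),71), ang(),read_state()['wrist_force'])
E
```

```text
tool axes x [-0.928 -0.014  0.372] z [-0.372 -0.039 -0.928] w 17.7 t 12.55
[  2.5  -0.1 -25.2] -0.02623412887431811 [ -4.36338672  30.41171668 -19.55660725]
```

>>> carry_out --plan '[{"linear":[-2.6,0,-0.17],"twist":[0,-0.129,0],"hand":1},{"linear":[-2.6,0,-0.17],"twist":[0,-0.129,0],"hand":1},{"linear":[-2.6,0,-0.17],"twist":[0,-0.129,0],"hand":1},{"linear":[-2.6,0,-0.17],"twist":[0,-0.129,0],"hand":1},{"linear":[-2.6,0,-0.17],"twist":[0,-0.129,0],"hand":1},{"linear":[-2.6,0,-0.17],"twist":[0,-0.129,0],"hand":1},{"linear":[-2.6,0,-0.17],"twist":[0,-0.129,0],"hand":1},{"linear":[0,0,0],"twist":[0,0,0],"hand":1},{"linear":[0,0,0],"twist":[0,0,0],"hand":0.65},{"linear":[0,0,0],"twist":[0,0,0],"hand":0.65},{"linear":[0,0,0],"twist":[0,0,0],"hand":0.65},{"linear":[0,0,-40],"twist":[0,0,0],"hand":0.65},{"linear":[0,0,-40],"twist":[0,0,0],"hand":0.65},{"linear":[0,0,0],"twist":[0,0,0],"hand":0.65}]'

```text
t: 13.95
tcp_pos: [370.3, 260.3, 122.9]
ee_rot: [-0.014, 0.981, -0.027, 0.194]
wrist_force: [-0.7, 0.5, -0.4]
gripper_width: 29.8
gripper_force: 0.0
```

```bash
python3 - <<'E'
from h import *
print(tl(*wld(-67.5,42),71), ang())
f=grab('wrist'); save(f,'wrist6.png',s=1.5)
for hx in (-68,-66.5): print(hx,wheel_angles(f,hx))
E
```

```text
tool axes x [-0.924 -0.038 -0.38 ] z [ 0.381 -0.047 -0.923] w 29.8 t 13.95
[ 3.5 11.3 54. ] 0.00025376722591077816
-68 {'left': (1705, [1.16, 0.71]), 'mid': (1647, [1.32, 0.33]), 'right': (1575, [1.31, 0.35])}
-66.5 {'left': (1688, [1.42, 0.75]), 'mid': (1635, [1.43, 0.41]), 'right': (1559, [1.39, 0.43])}
```

View pics/wrist6.png

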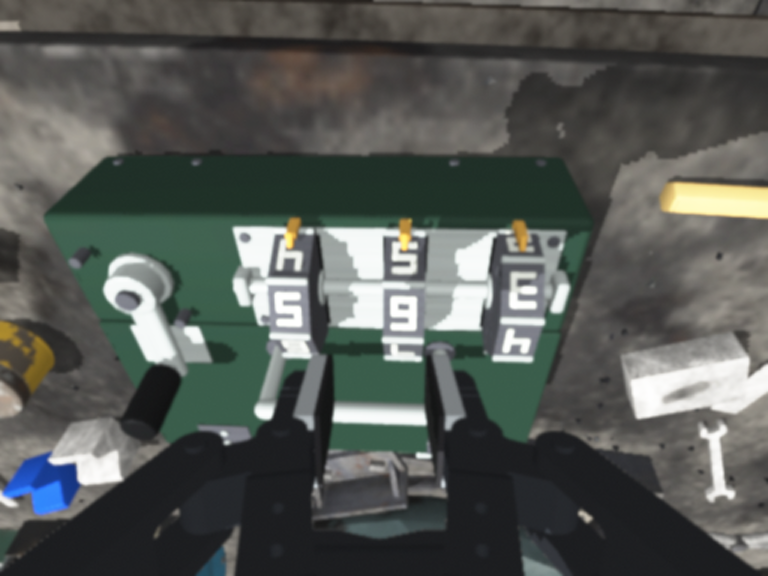

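>>> carry_out --plan '[{"linear":[-5,7,0.5],"twist":[-0.063,0,0],"hand":0.65},{"linear":[-7.9,0,0.5],"twist":[0,0.147,0],"hand":0.65},{"linear":[-7.9,0,0.5],"twist":[0,0.147,0],"hand":0.65},{"linear":[0,0,0.5],"twist":[0,0.146,0],"hand":0.65},{"linear":[0,0,0],"twist":[0,0,0],"hand":0.65}]'

```text
t: 14.5
tcp_pos: [390.3, 257.9, 120.1]
ee_rot: [-0.012, 0.999, -0.014, 0.043]
wrist_force: [-0.0, -0.9, -0.8]
gripper_width: 29.7
gripper_force: 0.0
```

```bash
python3 - <<'E'
from h import *
print(tl(*wld(-67.5,41.5),71), ang())
E
```

```text
tool axes x [-0.996 -0.024 -0.086] z [ 0.087 -0.026 -0.996] w 29.7 t 14.5
[ 6.8 11.9 48.4] -0.01646888751459842
```

>>> carry_out --plan '[{"linear":[0.2,10.5,0],"twist":[-0.029,0.137,-0.016],"hand":0.65},{"linear":[0,0,0],"twist":[0,0,0],"hand":0.65},{"linear":[0,0,34],"twist":[0,0,0],"hand":0.65},{"linear":[0,0,34],"twist":[0,0,0],"hand":0.65},{"linear":[0,0,0],"twist":[0,0,0],"hand":0.65},{"linear":[0,0,0],"twist":[0,0,0],"hand":1},{"linear":[0,0,0],"twist":[0,0,0],"hand":1},{"linear":[0,0,0],"twist":[0,0,0],"hand":1},{"linear":[-2.25,0,-0.12],"twist":[0,-0.1125,0],"hand":1},{"linear":[-2.25,0,-0.12],"twist":[0,-0.1125,0],"hand":1},{"linear":[-2.25,0,-0.12],"twist":[0,-0.1125,0],"hand":1},{"linear":[-2.25,0,-0.12],"twist":[0,-0.1125,0],"hand":1},{"linear":[0,0,0],"twist":[0,0,0],"hand":1},{"linear":[0,0,0],"twist":[0,0,0],"hand":0.65},{"linear":[0,0,0],"twist":[0,0,0],"hand":0.65},{"linear":[0,0,0],"twist":[0,0,0],"hand":0.65},{"linear":[0,0,-40],"twist":[0,0,0],"hand":0.65},{"linear":[0,0,-40],"twist":[0,0,0],"hand":0.65},{"linear":[0,0,0],"twist":[0,0,0],"hand":0.65}]'

```text
t: 16.4
tcp_pos: [368.8, 268.2, 132.4]
ee_rot: [-0.019, 0.985, 0.001, 0.169]
wrist_force: [0.1, 0.3, -0.5]
gripper_width: 30.5
gripper_force: 0.0
```

```bash
python3 - <<'E'
from h import *
print(tl(*wld(-67.5,-8.5),71), ang())
f=grab('wrist')
for hx in (-68,-66.5): print(hx,wheel_angles(f,hx))
E
```

```text
tool axes x [-0.942 -0.037 -0.333] z [ 0.333  0.008 -0.943] w 30.5 t 16.4
[  2.8 -50.2  64.4] -0.0021583276760607298
-68 {'left': (1514, [1.2, 0.71]), 'mid': (1543, [1.35, 0.64]), 'right': (1523, [1.3, 0.33])}
-66.5 {'left': (1501, [1.44, 0.74]), 'mid': (1529, [1.56, 0.68]), 'right': (1511, [1.38, 0.44])}
```

>>> carry_out --plan '[{"linear":[2.8,-25,0],"twist":[0,0,0],"hand":0.65},{"linear":[0,-25,0],"twist":[0,0,0],"hand":0.65},{"linear":[7.7,0,0.5],"twist":[0,-0.12,0],"hand":0.65},{"linear":[0,0,0],"twist":[0,0,0],"hand":0.65},{"linear":[0,0,28],"twist":[0,0,0],"hand":0.65},{"linear":[0,0,28],"twist":[0,0,0],"hand":0.65},{"linear":[0,0,28],"twist":[0,0,0],"hand":0.65},{"linear":[0,0,0],"twist":[0,0,0],"hand":0.65},{"linear":[0,0,0],"twist":[0,0,0],"hand":1},{"linear":[0,0,0],"twist":[0,0,0],"hand":1},{"linear":[0,0,0],"twist":[0,0,0],"hand":1}]'

```text
t: 17.55
tcp_pos: [396.6, 219.3, 47.5]
ee_rot: [-0.022, 0.98, -0.003, 0.196]
wrist_force: [11.4, 18.1, -34.2]
gripper_width: 17.2
gripper_force: 32.3
```

```bash
python3 - <<'E'
from h import *
print(tl(*wld(-67.5,-8.5),71), ang())
E
```

```text
tool axes x [-0.923 -0.044 -0.383] z [ 0.384  0.002 -0.924] w 17.2 t 17.55
[ -2.4  -0.9 -24.4] 0.0066598372887151785
```

>>> carry_out --plan '[{"linear":[2.7,0,-0.15],"twist":[0,0.112,0],"hand":1},{"linear":[2.7,0,-0.15],"twist":[0,0.112,0],"hand":1},{"linear":[2.7,0,-0.15],"twist":[0,0.112,0],"hand":1},{"linear":[2.7,0,-0.15],"twist":[0,0.112,0],"hand":1},{"linear":[2.7,0,-0.15],"twist":[0,0.112,0],"hand":1},{"linear":[2.7,0,-0.15],"twist":[0,0.112,0],"hand":1},{"linear":[2.7,0,-0.15],"twist":[0,0.112,0],"hand":1},{"linear":[2.7,0,-0.15],"twist":[0,0.112,0],"hand":1},{"linear":[0,0,0],"twist":[0,0,0],"hand":1},{"linear":[0,0,0],"twist":[0,0,0],"hand":0.65},{"linear":[0,0,0],"twist":[0,0,0],"hand":0.65},{"linear":[0,0,0],"twist":[0,0,0],"hand":0.65},{"linear":[0,0,-40],"twist":[0,0,0],"hand":0.65},{"linear":[0,0,-40],"twist":[0,0,0],"hand":0.65},{"linear":[0,0,0],"twist":[0,0,0],"hand":0.65}]'

```text
t: 19.05
tcp_pos: [416.0, 211.0, 125.5]
ee_rot: [-0.008, 0.987, -0.021, -0.157]
wrist_force: [0.8, -0.5, 0.3]
gripper_width: 29.5
gripper_force: 0.0
```

```bash
python3 - <<'E'
from h import *
print(tl(*wld(-67.5,-8.5),71), ang())
f=grab('wrist')
for hx in (-68,-66.5): print(hx,wheel_angles(f,hx))
E
```

```text
tool axes x [-0.951 -0.009  0.309] z [-0.309 -0.043 -0.95 ] w 29.5 t 19.05
[ 8.3 10.1 59.6] -0.031387578345615647
-68 {'left': (2039, [1.56, 0.74]), 'mid': (1968, [1.56, 0.69]), 'right': (1852, [1.71, 0.28])}
-66.5 {'left': (2030, [1.4, 0.77]), 'mid': (1957, [1.39, 0.7]), 'right': (1845, [1.52, 0.3])}
```

>>> carry_out --plan '[{"linear":[8,8.3,0],"twist":[-0.03,0,-0.031],"hand":0.65},{"linear":[6.8,0,0.4],"twist":[0,-0.113,0],"hand":0.65},{"linear":[6.8,0,0.4],"twist":[0,-0.113,0],"hand":0.65},{"linear":[6.8,0,0.4],"twist":[0,-0.113,0],"hand":0.65},{"linear":[6.8,0,0.4],"twist":[0,-0.113,0],"hand":0.65},{"linear":[6.8,0,0.4],"twist":[0,-0.113,0],"hand":0.65},{"linear":[0,0,0],"twist":[0,0,0],"hand":0.65}]'

```text
t: 19.8
tcp_pos: [365.6, 213.4, 123.3]
ee_rot: [-0.023, 0.992, -0.003, 0.121]
wrist_force: [0.5, -0.6, 0.1]
gripper_width: 29.7
gripper_force: 0.0
```

```bash
python3 - <<'E'
from h import *
print(tl(*wld(-67.5,-8.5),71), ang())
f=grab('wrist'); save(f,'wrist7.png',s=1)
for hx in (-68,-66.5): print(hx,wheel_angles(f,hx))
E
```

```text
tool axes x [-0.97  -0.047 -0.24 ] z [ 0.24   0.    -0.971] w 29.7 t 19.8
[-10.8   4.6  56.5] 0.007075665864511901
-68 {'left': (1633, [1.29, 0.72]), 'mid': (1586, [1.23, 0.66]), 'right': (1633, [1.32, 0.29])}
-66.5 {'left': (1613, [1.56, 0.76]), 'mid': (1572, [1.43, 0.7]), 'right': (1617, [1.37, 0.37])}
```

View pics/wrist7.png

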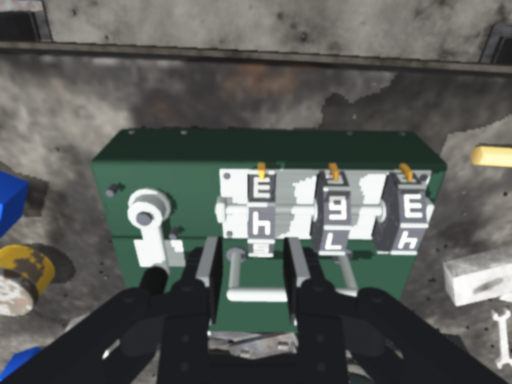

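>>> carry_out --plan '[{"linear":[-10.8,4.6,0],"twist":[0,0,0],"hand":0.65},{"linear":[0,0,0],"twist":[0,0,0],"hand":0.65},{"linear":[0,0,39],"twist":[0,0,0],"hand":0.65},{"linear":[0,0,39],"twist":[0,0,0],"hand":0.65},{"linear":[0,0,0],"twist":[0,0,0],"hand":0.65},{"linear":[0,0,0],"twist":[0,0,0],"hand":1},{"linear":[0,0,0],"twist":[0,0,0],"hand":1},{"linear":[0,0,0],"twist":[0,0,0],"hand":1},{"linear":[2.4,0,-0.15],"twist":[0,0.11,0],"hand":1},{"linear":[2.4,0,-0.15],"twist":[0,0.11,0],"hand":1},{"linear":[2.4,0,-0.15],"twist":[0,0.11,0],"hand":1},{"linear":[2.4,0,-0.15],"twist":[0,0.11,0],"hand":1},{"linear":[2.4,0,-0.15],"twist":[0,0.11,0],"hand":1},{"linear":[0,0,0],"twist":[0,0,0],"hand":1},{"linear":[0,0,0],"twist":[0,0,0],"hand":0.65},{"linear":[0,0,0],"twist":[0,0,0],"hand":0.65},{"linear":[0,0,0],"twist":[0,0,0],"hand":0.65},{"linear":[0,0,-40],"twist":[0,0,0],"hand":0.65},{"linear":[0,0,-40],"twist":[0,0,0],"hand":0.65},{"linear":[0,0,0],"twist":[0,0,0],"hand":0.65}]'

```text
t: 21.85
tcp_pos: [415.1, 222.9, 134.1]
ee_rot: [-0.019, 0.99, -0.006, -0.141]
wrist_force: [0.2, 0.2, -0.3]
gripper_width: 30.2
gripper_force: 0.0
```

```bash
python3 - <<'E'
from h import *
print(tl(*wld(-67.5,-8.5),71), ang())
f=grab('wrist')
for hx in (-68,-66.5): print(hx,wheel_angles(f,hx))
E
```

```text
tool axes x [-0.96  -0.036  0.279] z [-0.278 -0.018 -0.96 ] w 30.2 t 21.85
[ 7.2 -2.9 67.8] -0.003273969529970236
-68 {'left': (1838, [1.56, 0.73]), 'mid': (1789, [1.54, 0.68]), 'right': (1825, [1.68, 0.65])}
-66.5 {'left': (1830, [1.43, 0.76]), 'mid': (1782, [1.38, 0.7]), 'right': (1817, [1.47, 0.67])}
```

>>> carry_out --plan '[{"linear":[4,-2.9,0],"twist":[0,0,0],"hand":0.65},{"linear":[7,0,0.4],"twist":[0,-0.12,0],"hand":0.65},{"linear":[7,0,0.4],"twist":[0,-0.12,0],"hand":0.65},{"linear":[7,0,0.4],"twist":[0,-0.12,0],"hand":0.65},{"linear":[7,0,0.4],"twist":[0,-0.12,0],"hand":0.65},{"linear":[7,0,0.4],"twist":[0,-0.12,0],"hand":0.65},{"linear":[0,0,0],"twist":[0,0,0],"hand":0.65}]'

```text
t: 22.6
tcp_pos: [370.2, 213.5, 128.5]
ee_rot: [-0.022, 0.989, -0.006, 0.145]
wrist_force: [0.4, -0.6, -0.3]
gripper_width: 29.4
gripper_force: 0.0
```

```bash
python3 - <<'E'
from h import *
print(tl(*wld(-67.5,-8.5),71), ang())
E
```

```text
tool axes x [-0.957 -0.045 -0.286] z [ 0.286 -0.006 -0.958] w 29.4 t 22.6
[-2.3  5.2 60.6] 0.006281841671771003
```

>>> carry_out --plan '[{"linear":[-2.3,5,0],"twist":[0,0,0],"hand":0.65},{"linear":[0,0,0],"twist":[0,0,0],"hand":0.65},{"linear":[0,0,41],"twist":[0,0,0],"hand":0.65},{"linear":[0,0,41],"twist":[0,0,0],"hand":0.65},{"linear":[0,0,0],"twist":[0,0,0],"hand":0.65},{"linear":[0,0,0],"twist":[0,0,0],"hand":1},{"linear":[0,0,0],"twist":[0,0,0],"hand":1},{"linear":[0,0,0],"twist":[0,0,0],"hand":1},{"linear":[2.7,0,-0.15],"twist":[0,0.125,0],"hand":1},{"linear":[2.7,0,-0.15],"twist":[0,0.125,0],"hand":1},{"linear":[2.7,0,-0.15],"twist":[0,0.125,0],"hand":1},{"linear":[2.7,0,-0.15],"twist":[0,0.125,0],"hand":1},{"linear":[2.7,0,-0.15],"twist":[0,0.125,0],"hand":1},{"linear":[2.7,0,-0.15],"twist":[0,0.125,0],"hand":1},{"linear":[0,0,0],"twist":[0,0,0],"hand":1},{"linear":[0,0,0],"twist":[0,0,0],"hand":0.65},{"linear":[0,0,0],"twist":[0,0,0],"hand":0.65},{"linear":[0,0,0],"twist":[0,0,0],"hand":0.65},{"linear":[0,0,-40],"twist":[0,0,0],"hand":0.65},{"linear":[0,0,-40],"twist":[0,0,0],"hand":0.65}]'

```text
t: 24.6
tcp_pos: [418.2, 219.8, 127.5]
ee_rot: [-0.015, 0.98, -0.016, -0.198]
wrist_force: [0.8, 1.5, 0.1]
gripper_width: 29.7
gripper_force: 0.0
```

```bash
python3 - <<'E'
from h import *
print(tl(*wld(-67.5,-8.5),71), ang())
f=grab('wrist'); save(f,'wrist8.png',s=1)
for hx in (-68,-66.5): print(hx,wheel_angles(f,hx))
# lever knob
W=cloud(f);L=loc(W);Z=W[...,2]
m=(Z>108)&(Z<130)&(L[...,0]>-60)&(L[...,0]<30)&(L[...,1]<-60)&(L[...,1]>-120); q=L[m]; print('knob',m.sum(),np.percentile(q,[2,50,98],axis=0).round(1).tolist(),Z[m].max())
m=(Z>70)&(Z<90)&(L[...,0]>-95)&(L[...,0]<-50)&(L[...,1]<-60)&(L[...,1]>-125); q=L[m]; print('pivot',m.sum(),np.percentile(q,[2,50,98],axis=0).round(1).tolist(),np.percentile(Z[m],[50,98]))
E
```

```text
tool axes x [-0.921 -0.023  0.389] z [-0.388 -0.037 -0.921] w 29.7 t 24.6
[ 4.5  1.1 63.2] -0.01611261255570235
-68 {'left': (1974, [1.67, 0.74]), 'mid': (1884, [1.58, 0.69]), 'right': (1858, [1.74, 0.01])}
-66.5 {'left': (1965, [1.47, 0.77]), 'mid': (1878, [1.34, 0.7]), 'right': (1855, [1.47, 0.01])}
knob 989 [[-17.7, -100.3], [-9.3, -90.1], [-0.3, -83.0]] 123.29290337740215
pivot 1408 [[-82.0, -116.7], [-65.5, -89.7], [-51.3, -78.5]] [82.67378749 87.97477241]
```

>>> carry_out --plan '[{"linear":[0,0,-20],"twist":[-0.02,-0.133,-0.016],"hand":0.6},{"linear":[0,-30,0],"twist":[0,-0.133,0],"hand":0.6},{"linear":[0,-40,0],"twist":[0,-0.133,0],"hand":0.6},{"linear":[0,-10,0],"twist":[0,0,0],"hand":0.6},{"linear":[0,0,0],"twist":[0,0,0],"hand":0.6}]'

```text
t: 25.15
tcp_pos: [428.9, 138.5, 145.3]
ee_rot: [-0.02, 1.0, -0.002, 0.001]
wrist_force: [0.6, 0.6, 0.4]
gripper_width: 34.0
gripper_force: 0.0
```

```bash
python3 - <<'E'
from h import *
print(tl(*wld(-9.3,-91),62), ang(), read_state()['q'])
E
```

```text
tool axes x [-0.999 -0.041 -0.002] z [ 0.002 -0.003 -1.   ] w 34.0 t 25.15
[-21.9  -0.7  83.4] -0.00010849624642800954 [ 0.04368642  0.27464199 -0.57289306  2.01925226  0.19386957  0.89870314
  0.97815416]
```

>>> carry_out --plan '[{"linear":[-22,-0.7,0],"twist":[0,0,0],"hand":0.6},{"linear":[0,0,30],"twist":[0,0,0],"hand":0.6},{"linear":[0,0,30],"twist":[0,0,0],"hand":0.6},{"linear":[0,0,22],"twist":[0,0,0],"hand":0.6},{"linear":[0,0,0],"twist":[0,0,0],"hand":1},{"linear":[0,0,0],"twist":[0,0,0],"hand":1},{"linear":[0,0,0],"twist":[0,0,0],"hand":1},{"linear":[0.5,-7.6,0],"twist":[0,0,0.131],"hand":1},{"linear":[0.5,-7.6,0],"twist":[0,0,0.131],"hand":1},{"linear":[0.5,-7.6,0],"twist":[0,0,0.131],"hand":1},{"linear":[0.5,-7.6,0],"twist":[0,0,0.131],"hand":1},{"linear":[0.5,-7.6,0],"twist":[0,0,0.131],"hand":1},{"linear":[0.5,-7.6,0],"twist":[0,0,0.131],"hand":1},{"linear":[0,0,0],"twist":[0,0,0],"hand":1}]' --squeeze 30

```text
t: 26.55
tcp_pos: [436.3, 97.5, 61.2]
ee_rot: [0.366, 0.931, -0.002, -0.0]
wrist_force: [7.3, -5.3, -32.2]
gripper_width: 19.0
gripper_force: 30.7
```

```bash
cat >>h.py <<'E'
def tcploc():
    s=read_state(); return np.r_[loc(s['tcp_pos'][None])[0],s['tcp_pos'][2]].round(1)
E
python3 - <<'E'
from h import *
p=tcploc(); print(p, 'lever ang',np.arctan2(-(p[1]+91),p[0]+67),np.hypot(p[1]+91,p[0]+67),ang(),read_state()['q'])
E
```

```text
[ -25.7 -131.2   61.2] lever ang 0.7719020503586216 57.634451502551826 -0.7906036871139365 [-0.08887783  0.36407664 -0.31406769  2.132313    0.18016598  0.67232242
  0.29576349]
```

Past 0.25 rad: the code is accepted. Continue.

>>> carry_out --plan '[{"linear":[0.5,-7.6,0],"twist":[0,0,0.131],"hand":1},{"linear":[0.5,-7.6,0],"twist":[0,0,0.131],"hand":1},{"linear":[0.5,-7.6,0],"twist":[0,0,0.131],"hand":1},{"linear":[0.5,-7.6,0],"twist":[0,0,0.131],"hand":1},{"linear":[0.5,-7.6,0],"twist":[0,0,0.131],"hand":1},{"linear":[0.5,-7.6,0],"twist":[0,0,0.131],"hand":1},{"linear":[0,-3,0],"twist":[0,0,0.05],"hand":1},{"linear":[0,0,0],"twist":[0,0,0],"hand":1}]'

```text
t: 27.35
tcp_pos: [396.0, 79.0, 62.3]
ee_rot: [0.711, 0.703, 0.001, 0.002]
wrist_force: [13.8, -11.4, -29.1]
gripper_width: 19.2
gripper_force: 30.9
```

```bash
python3 - <<'E'
from h import *
p=tcploc(); print(p, 'lever ang',np.arctan2(-(p[1]+91),p[0]+67),np.hypot(p[1]+91,p[0]+67),ang(),read_state()['q'])
E
```

```text
[ -66.7 -148.1   62.3] lever ang 1.5655424346818199 57.10078808562977 -1.6238578118584033 [-0.23298443  0.2858658  -0.11916459  2.24431948  0.06376065  0.61172838
 -0.4115459 ]
```

>>> carry_out --plan '[{"linear":[0,0,0],"twist":[0,0,0],"hand":0.6},{"linear":[0,0,0],"twist":[0,0,0],"hand":0.6},{"linear":[0,0,-35],"twist":[0,0,0],"hand":0.5},{"linear":[0,0,-35],"twist":[0,0,0],"hand":0.5},{"linear":[40,10,0],"twist":[0,0,-0.053],"hand":0.5},{"linear":[42,15,0],"twist":[0,0,0],"hand":0.5},{"linear":[42,15,0],"twist":[0,0,0],"hand":0.5},{"linear":[42,14,0],"twist":[0,0,0],"hand":0.5},{"linear":[0,0,0],"twist":[0,0,0],"hand":0.5}]'

```text
t: 28.25
tcp_pos: [442.5, 256.1, 133.1]
ee_rot: [0.688, 0.725, 0.002, -0.001]
wrist_force: [-0.7, 0.1, 0.3]
gripper_width: 42.6
gripper_force: 0.0
```

```bash
python3 - <<'E'
from h import *
f=grab('wrist'); W=cloud(f);L=loc(W);Z=W[...,2]
m=(Z>98)&(Z<116)&(L[...,0]>-45)&(L[...,0]<30)&(L[...,1]>-40)&(L[...,1]<80); q=L[m]; print('bar',m.sum(),np.percentile(q,[2,50,98],axis=0).round(1).tolist(),np.percentile(Z[m],90))
print(tcploc(),ang()+np.pi/2,tl(*wld(-13,20),62))
m=(Z>108)&(Z<128)&(L[...,1]<-110)&(L[...,1]>-180)&(abs(L[...,0]+67)<40);print('knob',m.sum(),np.median(L[m],0) if m.any() else '')
E
```

```text
bar 2054 [[-19.7, -27.1], [-15.1, 24.2], [-10.5, 65.6]] 114.53972591519336
tool axes x [-0.05   0.999  0.002] z [ 0.001  0.002 -1.   ] w 42.7 t 28.3
[-13.8  23.3 132.7] 0.009121317212648083 [-3.5  0.7 70.6]
knob 0
```

```bash
python3 - <<'E'
import numpy as np
t=np.arange(0,18)*0.105; a=np.arctan2(48,-112)-t; p=121.85*np.c_[np.cos(a),np.sin(a)]
d=np.diff(p,axis=0); print([[0,round(x,1),round(-z,1)] for x,z in d], t[-1])
E
```

```text
[[0, np.float64(5.6), np.float64(-11.5)], [0, np.float64(6.8), np.float64(-10.8)], [0, np.float64(7.9), np.float64(-10.0)], [0, np.float64(8.9), np.float64(-9.2)], [0, np.float64(9.8), np.float64(-8.2)], [0, np.float64(10.6), np.float64(-7.1)], [0, np.float64(11.3), np.float64(-5.9)], [0, np.float64(11.9), np.float64(-4.7)], [0, np.float64(12.3), np.float64(-3.5)], [0, np.float64(12.6), np.float64(-2.1)], [0, np.float64(12.8), np.float64(-0.8)], [0, np.float64(12.8), np.float64(0.5)], [0, np.float64(12.7), np.float64(1.9)], [0, np.float64(12.4), np.float64(3.2)], [0, np.float64(12.0), np.float64(4.5)], [0, np.float64(11.4), np.float64(5.7)], [0, np.float64(10.8), np.float64(6.9)]] 1.785
```

>>> carry_out --plan '[{"linear":[-3,-1.2,30],"twist":[0,0,-0.009],"hand":0.5},{"linear":[0,0,30],"twist":[0,0,0],"hand":0.5},{"linear":[0,0,11],"twist":[0,0,0],"hand":0.5},{"linear":[0,0,0],"twist":[0,0,0],"hand":1},{"linear":[0,0,0],"twist":[0,0,0],"hand":1},{"linear":[0,0,0],"twist":[0,0,0],"hand":1},{"linear":[0,0,0],"twist":[0,0,0],"hand":1}]' --squeeze 60

```text
t: 29.0
tcp_pos: [440.1, 245.0, 62.1]
ee_rot: [0.688, 0.726, -0.0, 0.0]
wrist_force: [-5.1, -0.7, 4.3]
gripper_width: 7.8
gripper_force: 58.7
```

>>> carry_out --plan '[{"linear":[0,5.6,-11.5],"twist":[0,0,0],"hand":1},{"linear":[0,6.8,-10.8],"twist":[0,0,0],"hand":1},{"linear":[0,7.9,-10.0],"twist":[0,0,0],"hand":1},{"linear":[0,8.9,-9.2],"twist":[0,0,0],"hand":1},{"linear":[0,9.8,-8.2],"twist":[0,0,0],"hand":1},{"linear":[0,10.6,-7.1],"twist":[0,0,0],"hand":1},{"linear":[0,11.3,-5.9],"twist":[0,0,0],"hand":1},{"linear":[0,0,0],"twist":[0,0,0],"hand":1}]'

```text
t: 29.8
tcp_pos: [501.0, 247.8, 126.5]
ee_rot: [0.688, 0.726, -0.001, 0.0]
wrist_force: [-12.0, -5.7, 23.0]
gripper_width: 7.8
gripper_force: 62.0
```

```bash
python3 - <<'E'
from h import *
def chk():
    p=tcploc(); x=p[0]-97; z=p[2]+46-61; print(p,'r',np.hypot(x,z),'theta',np.arctan2(48,-112)-np.arctan2(z,x), read_state()['wrist_force'])
chk()
E
```

```text
[ 45.1  16.3 126.5] r 122.98723510999018 theta 0.7302597951557348 [-12.03781887  -5.69644917  23.0240271 ]
```

>>> carry_out --plan '[{"linear":[0,11.9,-4.7],"twist":[0,0,0],"hand":1},{"linear":[0,12.3,-3.5],"twist":[0,0,0],"hand":1},{"linear":[0,12.6,-2.1],"twist":[0,0,0],"hand":1},{"linear":[0,12.8,-0.8],"twist":[0,0,0],"hand":1},{"linear":[0,12.8,0.5],"twist":[0,0,0],"hand":1},{"linear":[0,12.7,1.9],"twist":[0,0,0],"hand":1},{"linear":[0,12.4,3.2],"twist":[0,0,0],"hand":1},{"linear":[0,12.0,4.5],"twist":[0,0,0],"hand":1},{"linear":[0,11.4,5.7],"twist":[0,0,0],"hand":1},{"linear":[0,0,0],"twist":[0,0,0],"hand":1}]'

```text
t: 30.8
tcp_pos: [614.1, 253.0, 119.4]
ee_rot: [0.688, 0.725, 0.0, 0.001]
wrist_force: [3.3, -2.7, -4.2]
gripper_width: 7.5
gripper_force: 61.5
```

```bash
python3 - <<'E'
from h import *
def chk():
    p=tcploc(); x=p[0]-97; z=p[2]+46-61; print(p,'r',np.hypot(x,z),'theta',np.arctan2(48,-112)-np.arctan2(z,x), read_state()['wrist_force'])
chk()
E
```

```text
[158.4  16.8 119.4] r 121.11696825796129 theta 1.6975448837232685 [ 3.30157879 -2.66885927 -4.17250015]
```

>>> carry_out --plan '[{"linear":[0,0,0],"twist":[0,0,0],"hand":0.75},{"linear":[0,0,0],"twist":[0,0,0],"hand":0.75},{"linear":[0,0,0],"twist":[0,0,0],"hand":0.75},{"linear":[0,0,-35],"twist":[0,0,0],"hand":0.75},{"linear":[0,0,-40],"twist":[0,0,0],"hand":0.75},{"linear":[0,0,-40],"twist":[0,0,0],"hand":0.3},{"linear":[40,-18,0],"twist":[0,0,0],"hand":0},{"linear":[40,-18,0],"twist":[0,0,0],"hand":0},{"linear":[40,-18,0],"twist":[0,0,0],"hand":0},{"linear":[40,-18,0],"twist":[0,0,0],"hand":0},{"linear":[30,-18,0],"twist":[0,0,0],"hand":0},{"linear":[0,0,0],"twist":[0,0,0],"hand":0}]'

```text
t: 32.0
tcp_pos: [506.3, 445.9, 234.1]
ee_rot: [0.684, 0.729, 0.0, -0.002]
wrist_force: [-0.2, -0.2, 0.0]
gripper_width: 85.4
gripper_force: 0.0
```

```bash
cat >>h.py <<'E'
def steel(f,zlo,zhi,amin=100,xy=None):
    W=cloud(f);Z=W[...,2]
    hsv=cv2.cvtColor(f['frame'],cv2.COLOR_BGR2HSV)
    m=((hsv[...,1]<45)&(hsv[...,2]>120)&(Z>zlo)&(Z<zhi))
    k,l,st,c=cv2.connectedComponentsWithStats(cv2.morphologyEx(m.astype(np.uint8),cv2.MORPH_OPEN,np.ones((3,3))))
    for i in range(1,k):
        if st[i,4]<amin: continue
        q=W[l==i][:,:2].astype(np.float32)
        r=cv2.minAreaRect(q); b=cv2.boxPoints(r); e=b[1]-b[0]; e2=b[2]-b[1]
        if np.hypot(*e)<np.hypot(*e2): e=e2
        a=np.arctan2(e[1],e[0]); a=(a+np.pi/2)%np.pi-np.pi/2
        print('px',c[i].round(),'n',st[i,4],'ctr',np.round(r[0],1),'size',np.round(sorted(r[1]),1),'long axis ang',round(float(a),3))
E
python3 - <<'E'
from h import *
f=grab('wrist'); save(f,'wrist9.png',s=1)
steel(f,17,33)
g=grab('side'); W=cloud(g); L=loc(W); Z=W[...,2]
print(tcploc())
E
```

```text
px [136.  82.] n 111 ctr [368.1 516.3] size [ 6.4 23.7] long axis ang 1.512
px [259. 122.] n 2790 ctr [513.  479.6] size [50.  75.5] long axis ang -1.156
px [137. 117.] n 110 ctr [368.1 476.7] size [ 6.5 26.9] long axis ang -1.518
[ 63.1 208.2 234. ]
```

View pics/wrist9.png

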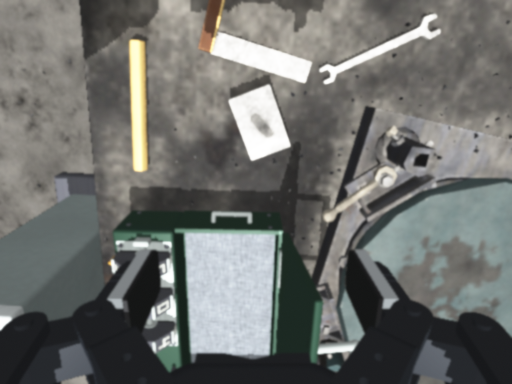

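>>> carry_out --plan '[{"linear":[33.2,8.8,0],"twist":[0,0,0],"hand":0},{"linear":[0,0,40],"twist":[0,0,-0.118],"hand":0},{"linear":[0,0,40],"twist":[0,0,-0.118],"hand":0},{"linear":[0,0,40],"twist":[0,0,-0.118],"hand":0},{"linear":[0,0,40],"twist":[0,0,0],"hand":0},{"linear":[0,0,30],"twist":[0,0,0],"hand":0},{"linear":[0,0,0],"twist":[0,0,0],"hand":0}]'

```text
t: 32.8
tcp_pos: [518.4, 468.2, 39.0]
ee_rot: [0.55, 0.835, -0.005, 0.0]
wrist_force: [-0.9, -1.1, 0.7]
gripper_width: 85.4
gripper_force: 0.0
```

```bash
python3 - <<'E'
from h import *
print(tl(513,479.6,-25), read_state()['q']); s=read_state(); Rt=R.from_quat(s['ee_rot']).as_matrix(); print('y ang',np.arctan2(Rt[1,1],Rt[0,1]))
steel(grab('wrist'),17,33,400); 
E
```

```text
tool axes x [-0.395  0.919 -0.006] z [-0.004 -0.008 -1.   ] w 85.4 t 32.8
[13.  0. 64.] [-0.65999611  0.72339191 -0.25153778  1.50811492  0.20698452  0.94526468
 -0.56844023]
y ang 0.4056739926846885
px [251. 190.] n 9518 ctr [512.7 480.2] size [50.1 74.5] long axis ang -1.152
```

>>> carry_out --plan '[{"linear":[13,0,0],"twist":[0,0,0],"hand":0},{"linear":[0,0,32],"twist":[0,0,0],"hand":0},{"linear":[0,0,31],"twist":[0,0,0],"hand":0},{"linear":[0,0,0],"twist":[0,0,0],"hand":0},{"linear":[0,0,0],"twist":[0,0,0],"hand":1},{"linear":[0,0,0],"twist":[0,0,0],"hand":1},{"linear":[0,0,0],"twist":[0,0,0],"hand":1},{"linear":[0,0,0],"twist":[0,0,0],"hand":1},{"linear":[0,0,0],"twist":[0,0,0],"hand":1},{"linear":[0,0,-30],"twist":[0,0,0],"hand":1},{"linear":[0,0,-45],"twist":[0,0,0],"hand":1},{"linear":[0,0,-45],"twist":[0,0,0],"hand":1},{"linear":[0,0,0],"twist":[0,0,0],"hand":1}]' --squeeze 110

```text
t: 34.15
tcp_pos: [517.1, 488.4, 109.4]
ee_rot: [0.549, 0.835, 0.006, 0.001]
wrist_force: [1.4, 1.6, -6.7]
gripper_width: 46.3
gripper_force: 117.7
```

>>> carry_out --plan '[{"linear":[0,0,0],"twist":[0,0,-0.12],"hand":1},{"linear":[0,0,0],"twist":[0,0,-0.12],"hand":1},{"linear":[0,0,0],"twist":[0,0,-0.12],"hand":1},{"linear":[0,0,0],"twist":[0,0,-0.12],"hand":1},{"linear":[0,0,0],"twist":[0,0,-0.12],"hand":1},{"linear":[0,0,0],"twist":[0,0,-0.12],"hand":1},{"linear":[0,0,0],"twist":[0,0,-0.12],"hand":1},{"linear":[0,0,0],"twist":[0,0,-0.12],"hand":1},{"linear":[0,0,0],"twist":[0,0,-0.12],"hand":1},{"linear":[0,0,0],"twist":[0,0,-0.12],"hand":1},{"linear":[0,0,0],"twist":[0,0,0],"hand":1}]'

```text
t: 35.25
tcp_pos: [514.0, 483.7, 99.9]
ee_rot: [-0.019, 1.0, -0.001, -0.0]
wrist_force: [0.5, -0.5, -7.7]
gripper_width: 46.4
gripper_force: 117.5
```

```bash
python3 - <<'E'
from h import *
f=grab('wrist'); W=cloud(f);L=loc(W);Z=W[...,2]
print(read_state()['q'],read_state()['gripper_width'])
# felt region: floor z ~12 
m=(abs(Z-12)<5)&(abs(L[...,1])<135)&(L[...,0]>-40)&(L[...,0]<110); q=L[m]; print('felt',m.sum(),np.percentile(q,[1,50,99],axis=0).round(1).tolist())
print(tl(*wld(35,75),109),ang())
E
```

```text
[-0.5102883   0.71942382 -0.55385299  1.42676325  0.39827873  1.10995861
  0.47336238] 46.47601604115077
felt 9629 [[-31.3, 36.9], [31.4, 72.9], [91.5, 127.9]]
tool axes x [-0.999 -0.034  0.001] z [-0.001 -0.002 -1.   ] w 46.5 t 35.3
[  31.5 -176.8   -8.6] -0.007005501478621945
```

>>> carry_out --plan '[{"linear":[34,-16,0],"twist":[0,0,-0.007],"hand":1},{"linear":[0,-40,0],"twist":[0,0,0],"hand":1},{"linear":[0,-40,0],"twist":[0,0,0],"hand":1},{"linear":[0,-40,0],"twist":[0,0,0],"hand":1},{"linear":[0,-40,0],"twist":[0,0,0],"hand":1},{"linear":[0,0,0],"twist":[0,0,0],"hand":1}]'

```text
t: 35.9
tcp_pos: [489.2, 299.0, 100.1]
ee_rot: [-0.016, 1.0, -0.004, -0.0]
wrist_force: [1.1, 0.3, -7.8]
gripper_width: 46.7
gripper_force: 117.8
```

```bash
python3 - <<'E'
from h import *
print(tl(*wld(32,76),-12),ang(), tcploc())
E
```

```text
tool axes x [-0.999 -0.032  0.   ] z [ 0.    -0.008 -1.   ] w 46.7 t 35.9
[  3.4   9.  112. ] -0.00864701618650332 [ 35.4  67.9 100.1]
```

>>> carry_out --plan '[{"linear":[3.4,8,0],"twist":[0,0,-0.009],"hand":1},{"linear":[0,0,35],"twist":[0,0,0],"hand":1},{"linear":[0,0,35],"twist":[0,0,0],"hand":1},{"linear":[0,0,28],"twist":[0,0,0],"hand":1},{"linear":[0,0,8],"twist":[0,0,0],"hand":1},{"linear":[0,0,3],"twist":[0,0,0],"hand":1},{"linear":[0,0,0],"twist":[0,0,0],"hand":1}]'

```text
t: 36.6
tcp_pos: [482.4, 315.3, -4.2]
ee_rot: [-0.026, 1.0, -0.002, 0.0]
wrist_force: [-17.5, -16.8, 44.7]
gripper_width: 46.6
gripper_force: 124.0
```

```bash
python3 - <<'E'
from h import *
print(tl(*wld(32,76),-12),ang(), tcploc(),read_state()['wrist_force'])
E
```

```text
tool axes x [-0.999 -0.052 -0.   ] z [ 0.001 -0.005 -1.   ] w 46.6 t 36.6
[-2.6 -8.4  7.9] 0.010802498138168214 [29.3 84.4 -4.2] [-17.48882241 -16.76670713  44.68107725]
```

>>> carry_out --plan '[{"linear":[0,0,-10],"twist":[0,0,0],"hand":1},{"linear":[0,-9,0],"twist":[0,0,0.01],"hand":1},{"linear":[0,0,0],"twist":[0,0,0],"hand":1}]'

```text
t: 36.9
tcp_pos: [484.9, 305.3, 1.8]
ee_rot: [-0.02, 1.0, -0.001, 0.0]
wrist_force: [-0.2, 0.2, -8.1]
gripper_width: 46.6
gripper_force: 117.8
```

```bash
python3 - <<'E'
from h import *
print(tl(*wld(32,76),-12),ang(), tcploc(),read_state()['wrist_force'])
E
```

```text
tool axes x [-0.999 -0.041 -0.001] z [ 0.001 -0.002 -1.   ] w 46.6 t 36.9
[-0.6  1.6 13.8] -0.00038889564628738493 [31.4 74.4  1.8] [-0.21852597  0.2097721  -8.08101799]
```

Free at z 1.8, aligned. Lower to contact.

>>> carry_out --plan '[{"linear":[0,0,5],"twist":[0,0,0],"hand":1},{"linear":[0,0,3],"twist":[0,0,0],"hand":1},{"linear":[0,0,2],"twist":[0,0,0],"hand":1},{"linear":[0,0,0],"twist":[0,0,0],"hand":1}]'

```text
t: 37.3
tcp_pos: [485.0, 306.4, -4.3]
ee_rot: [-0.021, 1.0, -0.001, 0.002]
wrist_force: [-12.4, -15.1, 53.3]
gripper_width: 46.6
gripper_force: 124.9
```

>>> carry_out --plan '[{"linear":[0,0,-3],"twist":[0,0,0],"hand":0.29},{"linear":[0,0,0],"twist":[0,0,0],"hand":0.29},{"linear":[0,0,0],"twist":[0,0,0],"hand":0.29},{"linear":[0,0,-40],"twist":[0,0,0],"hand":0.29},{"linear":[0,0,-45],"twist":[0,0,0],"hand":0.29},{"linear":[0,0,-45],"twist":[0,0,0],"hand":0.1},{"linear":[0,0,-45],"twist":[0,0,0],"hand":0},{"linear":[0,0,-30],"twist":[0,0,0],"hand":0},{"linear":[0,0,0],"twist":[0,0,0],"hand":0}]'

```text
t: 38.2
tcp_pos: [486.3, 308.8, 204.2]
ee_rot: [-0.021, 1.0, 0.002, 0.003]
wrist_force: [1.1, 0.0, 0.4]
gripper_width: 85.6
gripper_force: 0.0
```

```bash
python3 - <<'E'
from h import *
import pickle
f=grab('wrist'); save(f,'wrist10.png'); W=cloud(f);L=loc(W);Z=W[...,2]
m=(abs(Z-37)<6)&(L[...,1]>20)&(L[...,1]<120)&(L[...,0]>-26)&(L[...,0]<92); q=L[m].astype(np.float32); print('block',m.sum(),cv2.minAreaRect(q),np.median(Z[m]),Z[m].std())
print(read_state()['q'],tcploc())
for n in('scene','side'):
    g=grab(n); print(n); steel(g,10,47,50) if 0 else None; pickle.dump(g,open(n+'1.pkl','wb'))
    W=cloud(g)
    hsv=cv2.cvtColor(g['frame'],cv2.COLOR_BGR2HSV)
    for c,ex in (((655,-16),60),((422,831),70)):
        m=(hsv[...,1]<45)&(hsv[...,2]>120)&(W[...,2]>12)&(W[...,2]<50)&(np.hypot(W[...,0]-c[0],W[...,1]-c[1])<ex)
        q=W[m]
        if len(q)>20: print(len(q),np.round(cv2.minAreaRect(q[:,:2].astype(np.float32)),1) if 0 else cv2.minAreaRect(q[:,:2].astype(np.float32)),q[:,2].max())
E
```

```text
block 3249 ((45.34564971923828, 71.02747344970703), (95.01554870605469, 93.30535888671875), 89.99689483642578) 38.46679225099018 0.8898569999071345
[-0.19569378  0.43198011 -0.64812425  1.6631814   0.28406883  1.13843503
  0.69442313] [ 32.1  76.7 201.6]
scene
197 ((642.8179931640625, 10.259029388427734), (56.07978057861328, 51.869014739990234), 29.5937442779541) 43.305722541101204
22 ((394.095458984375, 857.4949951171875), (44.29209899902344, 15.699578285217285), 53.868385314941406) 26.65436271306885
side
56 ((647.4935913085938, 13.174783706665039), (44.17564392089844, 58.03505325317383), 21.455556869506836) 40.83514451198448
381 ((422.2221374511719, 831.2966918945312), (50.42277526855469, 64.19186401367188), 16.937274932861328) 29.655931015404803
```

>>> carry_out --plan '[{"linear":[7,40,0],"twist":[0,0,0],"hand":0},{"linear":[7,40,0],"twist":[0,0,0],"hand":0},{"linear":[7,40,0],"twist":[0,0,0],"hand":0},{"linear":[7,40,0],"twist":[0,0,0],"hand":0},{"linear":[7,40,0],"twist":[0,0,0],"hand":0},{"linear":[7,40,0],"twist":[0,0,0],"hand":0},{"linear":[7,40,0],"twist":[0,0,0],"hand":0},{"linear":[7,40,0],"twist":[0,0,0],"hand":0},{"linear":[7,40,0],"twist":[0,0,0],"hand":0},{"linear":[7,40,0],"twist":[0,0,0],"hand":0},{"linear":[0,0,0],"twist":[0,0,0.147],"hand":0},{"linear":[0,0,0],"twist":[0,0,0.147],"hand":0},{"linear":[0,0,0],"twist":[0,0,0.147],"hand":0},{"linear":[0,0,0],"twist":[0,0,0.147],"hand":0},{"linear":[0,0,0],"twist":[0,0,0.147],"hand":0},{"linear":[0,0,0],"twist":[0,0,0.147],"hand":0},{"linear":[0,0,0],"twist":[0,0,0.147],"hand":0},{"linear":[0,0,0],"twist":[0,0,0.147],"hand":0},{"linear":[0,0,0],"twist":[0,0,0.147],"hand":0},{"linear":[0,0,0],"twist":[0,0,0.147],"hand":0}]'

```text
t: 40.35
tcp_pos: [397.0, 702.4, 196.2]
ee_rot: [0.657, 0.754, -0.002, 0.001]
wrist_force: [-0.2, 0.9, 0.0]
gripper_width: 85.5
gripper_force: 0.0
```

```bash
python3 - <<'E'
from h import *
f=grab('wrist'); save(f,'wrist11.png')
print(read_state()['q'],read_state()['tcp_pos'],R.from_quat(read_state()['ee_rot']).as_matrix().round(3).tolist())
steel(f,17,33,200)
E
```

```text
[-1.00534254  0.78399453 -0.27028007  0.97931643  0.1931178   1.4046513
 -1.10335246] [396.79208784 702.56139386 196.36431565] [[-0.129, 0.992, -0.001], [0.992, 0.129, -0.005], [-0.004, -0.002, -1.0]]
px [295.  34.] n 3662 ctr [422.3 830.7] size [50.6 67.4] long axis ang -1.274
px [255. 161.] n 1339 ctr [401.5 703.2] size [25.8 75.3] long axis ang 1.485
px [422. 170.] n 1314 ctr [579.2 715.6] size [24.6 81.5] long axis ang -0.148
```

View pics/wrist11.png

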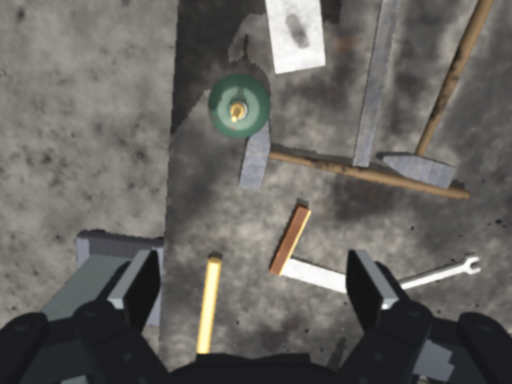

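>>> carry_out --plan '[{"linear":[0,0,20],"twist":[0,0,-0.084],"hand":0},{"linear":[0,0,20],"twist":[0,0,-0.084],"hand":0},{"linear":[27,15,20],"twist":[0,0,0],"hand":0},{"linear":[27,15,20],"twist":[0,0,0],"hand":0},{"linear":[27,15,20],"twist":[0,0,0],"hand":0},{"linear":[27,15,10],"twist":[0,0,0],"hand":0},{"linear":[0,0,0],"twist":[0,0,0],"hand":0}]'

```text
t: 41.1
tcp_pos: [418.6, 824.4, 77.7]
ee_rot: [0.587, 0.81, -0.006, 0.001]
wrist_force: [-0.7, -1.2, -2.1]
gripper_width: 85.6
gripper_force: 0.0
```

```bash
python3 - <<'E'
from h import *
f=grab('wrist'); 
print(read_state()['q'].round(2),read_state()['tcp_pos'],R.from_quat(read_state()['ee_rot']).as_matrix().round(3).tolist())
steel(f,17,33,300); print(tl(425,826,-22))
E
```

```text
[-1.1   1.13 -0.27  0.54  0.24  1.5  -0.91] [419.17676119 823.73397443  80.6852012 ] [[-0.311, 0.951, -0.003], [0.95, 0.311, -0.009], [-0.007, -0.006, -1.0]]
px [260. 179.] n 6842 ctr [420.9 834.3] size [50.1 75.2] long axis ang -1.274
px [187. 319.] n 1761 ctr [401.2 703.8] size [26.4 77.1] long axis ang 1.482
tool axes x [-0.311  0.95  -0.007] z [-0.003 -0.009 -1.   ] w 85.5 t 41.15
[  1.1   6.9 102.6]
```

>>> carry_out --plan '[{"linear":[3,4.9,25],"twist":[0,0,0.02],"hand":0},{"linear":[0,0,25],"twist":[0,0,0],"hand":0},{"linear":[0,0,25],"twist":[0,0,0],"hand":0},{"linear":[0,0,15],"twist":[0,0,0],"hand":0},{"linear":[0,0,0],"twist":[0,0,0],"hand":0}]'

```text
t: 41.65
tcp_pos: [424.8, 826.2, -3.6]
ee_rot: [0.597, 0.803, -0.003, 0.001]
wrist_force: [-1.2, -0.2, -1.8]
gripper_width: 85.4
gripper_force: 0.0
```

```bash
python3 - <<'E'
from h import *
s=read_state();print(s['q'].round(2),R.from_quat(s['ee_rot']).as_matrix().round(3).tolist(),s['wrist_force'])
print(tl(420.9,834.3,-22))
E
```

```text
[-1.08  1.18 -0.26  0.62  0.25  1.37 -0.95] [[-0.288, 0.958, -0.001], [0.958, 0.288, -0.006], [-0.005, -0.003, -1.0]] [-1.21503418 -0.16855857 -1.80065778]
tool axes x [-0.288  0.958 -0.005] z [-0.001 -0.006 -1.   ] w 85.4 t 41.65
[ 8.9 -1.4 18.4]
```

>>> carry_out --plan '[{"linear":[5,-1.4,15],"twist":[0,0,0],"hand":0},{"linear":[0,0,0],"twist":[0,0,0],"hand":0},{"linear":[0,0,0],"twist":[0,0,0],"hand":1},{"linear":[0,0,0],"twist":[0,0,0],"hand":1},{"linear":[0,0,0],"twist":[0,0,0],"hand":1},{"linear":[0,0,0],"twist":[0,0,0],"hand":1},{"linear":[0,0,0],"twist":[0,0,0],"hand":1},{"linear":[0,0,-30],"twist":[0,0,0],"hand":1},{"linear":[0,0,-30],"twist":[0,0,0],"hand":1},{"linear":[-10,0,-40],"twist":[0,0,0],"hand":1},{"linear":[-30,0,-30],"twist":[0,0,0],"hand":1},{"linear":[-40,0,-10],"twist":[0,0,0],"hand":1},{"linear":[-40,0,0],"twist":[0,0,0],"hand":1},{"linear":[0,0,0],"twist":[0,0,0],"hand":1}]'

```text
t: 43.05
tcp_pos: [461.9, 710.9, 125.3]
ee_rot: [0.599, 0.801, -0.001, 0.003]
wrist_force: [1.1, 0.2, 0.0]
gripper_width: -0.1
gripper_force: 0.0
```

```bash
python3 - <<'E'
from h import *
f=grab('wrist'); save(f,'wrist12.png')
steel(f,8,60,200)
g=grab('side');W=cloud(g);hsv=cv2.cvtColor(g['frame'],cv2.COLOR_BGR2HSV)
m=(hsv[...,1]<45)&(hsv[...,2]>120)&(W[...,2]>10)&(W[...,2]<60)&(np.hypot(W[...,0]-430,W[...,1]-810)<90)
q=W[m]; print(len(q),cv2.minAreaRect(q[:,:2].astype(np.float32)),np.percentile(q[:,2],[5,50,99]))
E
```

```text
px [246.  31.] n 4199 ctr [425.3 819.7] size [44.6 50.3] long axis ang 0.297
px [349.  67.] n 2850 ctr [514.4 813.1] size [ 18.6 119.2] long axis ang -1.501
px [181. 167.] n 2131 ctr [400.3 705.3] size [27.  77.5] long axis ang 1.514
px [381. 208.] n 1973 ctr [582.5 713.8] size [27.4 90.1] long axis ang -0.127
px [119. 301.] n 273 ctr [368.4 539.6] size [ 9.1 43.4] long axis ang 1.551
px [420. 323.] n 210 ctr [687.2 598.6] size [24.3 26.1] long axis ang 0.028
401 ((454.8704528808594, 796.0120849609375), (118.8629150390625, 139.7366943359375), 4.609778881072998) [20.79030104 24.53931523 28.9452797 ]
```

View pics/wrist12.png

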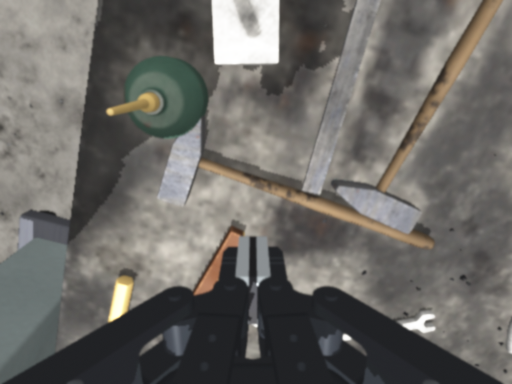

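>>> carry_out --plan '[{"linear":[30,0,0],"twist":[0,0,0],"hand":0},{"linear":[40,0,0],"twist":[0,0,0],"hand":0},{"linear":[40,0,20],"twist":[0,0,0],"hand":0},{"linear":[10,-4,40],"twist":[0,0,0],"hand":0},{"linear":[0,0,40],"twist":[0,0,0],"hand":0},{"linear":[0,0,20],"twist":[0,0,0],"hand":0},{"linear":[0,0,0],"twist":[0,0,0],"hand":0}]'

```text
t: 43.85
tcp_pos: [415.3, 830.5, -2.3]
ee_rot: [0.596, 0.803, -0.004, 0.001]
wrist_force: [-0.8, -0.8, -0.7]
gripper_width: 85.2
gripper_force: 0.0
```

```bash
python3 - <<'E'
from h import *
print(tl(420.9,834.3,-28))
E
```

```text
tool axes x [-0.29   0.957 -0.007] z [-0.004 -0.008 -1.   ] w 85.2 t 43.85
[ 2.2  6.6 25.7]
```

>>> carry_out --plan '[{"linear":[-2,6.6,15],"twist":[0,0,0],"hand":0},{"linear":[0,0,11],"twist":[0,0,0],"hand":0},{"linear":[0,0,0],"twist":[0,0,0],"hand":0}]'

```text
t: 44.15
tcp_pos: [425.7, 830.9, -23.4]
ee_rot: [0.597, 0.802, -0.001, 0.001]
wrist_force: [-0.3, 0.1, -1.1]
gripper_width: 85.2
gripper_force: 0.0
```

```bash
python3 - <<'E'
from h import *
print(tl(420.9,834.3,-28),read_state()['tcp_pos'],read_state()['wrist_force'],read_state()['q'].round(2))
E
```

```text
tool axes x [-0.287  0.958 -0.003] z [-0.    -0.003 -1.   ] w 85.2 t 44.15
[ 4.7 -3.6  4.6] [425.73147759 830.90046012 -23.36682429] [-0.31339751  0.14172476 -1.07007291] [-1.09  1.21 -0.26  0.61  0.25  1.35 -0.95]
```

>>> carry_out --plan '[{"linear":[3,-3.6,5],"twist":[0,0,0],"hand":0},{"linear":[0,0,0],"twist":[0,0,0],"hand":0},{"linear":[0,0,0],"twist":[0,0,0],"hand":1},{"linear":[0,0,0],"twist":[0,0,0],"hand":1},{"linear":[0,0,0],"twist":[0,0,0],"hand":1},{"linear":[0,0,0],"twist":[0,0,0],"hand":1},{"linear":[0,0,0],"twist":[0,0,0],"hand":1}]'

```text
t: 44.85
tcp_pos: [421.3, 833.5, -26.7]
ee_rot: [0.597, 0.802, -0.0, 0.001]
wrist_force: [0.3, 0.7, 0.8]
gripper_width: 12.2
gripper_force: 0.0
```

```bash
python3 - <<'E'
from h import *
f=grab('wrist'); save(f,'wrist13.png',s=1.5)
s=read_state(); print(s['gripper_width'],s['tcp_pos'])
g=dict(f); g['T']=np.array(f['T_tool_cam']); P=cloud(g); W=cloud(f)
m=(P[...,2]<5)&(P[...,2]>-120)&(abs(P[...,0])<14)&(abs(P[...,1])<60); q=P[m]
print([(b,round(float(np.percentile(q[(q[:,1]>=b)&(q[:,1]<b+6)][:,2],99)),1)) for b in range(-60,60,6) if ((q[:,1]>=b)&(q[:,1]<b+6)).sum()>8])
steel(f,8,60,200)
E
```

```text
4.784145828155275 [421.23976977 833.41767001 -26.74664794]
[(-60, -26.7), (-54, -26.7), (-48, -26.9), (-42, -27.0), (-36, -26.9), (-30, -51.9), (-24, -51.7), (-18, -51.9), (-12, -52.2), (-6, -51.7), (0, -51.7), (6, -52.1), (12, -52.0), (18, -51.8), (24, -27.9), (30, -26.9), (36, -27.0), (42, -26.9), (48, -26.9), (54, -26.8)]
px [251. 241.] n 13634 ctr [420.5 834.4] size [50.5 75.7] long axis ang -1.278
px [448. 262.] n 4455 ctr [511.3 856. ] size [19.5 79.6] long axis ang -1.509
```

View pics/wrist13.png

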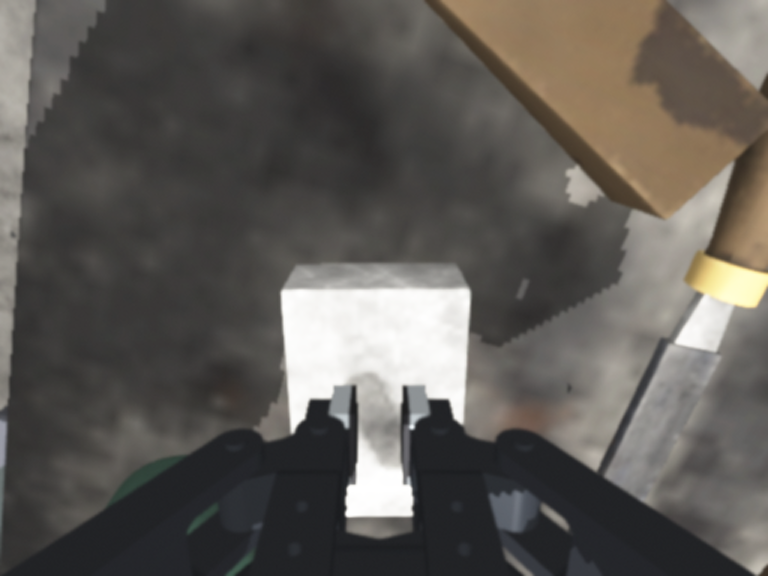

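>>> carry_out --plan '[{"linear":[0,0,-40],"twist":[0,0,0],"hand":1},{"linear":[0,0,-40],"twist":[0,0,0],"hand":1},{"linear":[-20,0,-40],"twist":[0,0,0],"hand":1},{"linear":[-20,0,-40],"twist":[0,0,0],"hand":0.5},{"linear":[-25,0,-40],"twist":[0,0,0],"hand":0},{"linear":[-25,0,-40],"twist":[0,0,0],"hand":0},{"linear":[-40,0,-17],"twist":[0,0,0],"hand":0},{"linear":[-45,0,0],"twist":[0,0,0],"hand":0},{"linear":[-45,0,0],"twist":[0,0,0],"hand":0},{"linear":[-45,0,0],"twist":[0,0,0],"hand":0},{"linear":[-45,0,0],"twist":[0,0,0],"hand":0},{"linear":[-45,0,0],"twist":[0,0,0],"hand":0},{"linear":[-45,0,0],"twist":[0,0,0],"hand":0},{"linear":[-45,0,0],"twist":[0,0,0],"hand":0},{"linear":[-45,0,0],"twist":[0,0,0],"hand":0},{"linear":[0,0,0],"twist":[0,0,0],"hand":0}]'

```text
t: 46.55
tcp_pos: [566.5, 355.7, 231.3]
ee_rot: [0.601, 0.799, -0.001, 0.003]
wrist_force: [0.9, -0.2, 0.9]
gripper_width: 85.0
gripper_force: 0.0
```

```bash
python3 - <<'E'
from h import *
print(tl(645,-40,210),read_state()['q'].round(2))
s=read_state();print(R.from_quat(s['ee_rot']).as_matrix().round(3).tolist(),s['tcp_pos'])
E
```

```text
tool axes x [-0.278  0.961 -0.007] z [ 0.003 -0.006 -1.   ] w 85.0 t 46.55
[-401.8  -34.5   23.9] [-0.44  0.51 -0.33  1.39  0.17  1.27 -0.5 ]
[[-0.278, 0.961, 0.003], [0.961, 0.278, -0.006], [-0.007, 0.002, -1.0]] [566.48984996 355.74640213 231.34425971]
```

>>> carry_out --plan '[{"linear":[-45,-4,0],"twist":[0,0,0],"hand":0},{"linear":[-45,-4,0],"twist":[0,0,0],"hand":0},{"linear":[-45,-4,0],"twist":[0,0,0],"hand":0},{"linear":[-45,-4,0],"twist":[0,0,0],"hand":0},{"linear":[-45,-4,0],"twist":[0,0,0],"hand":0},{"linear":[-45,-4,0],"twist":[0,0,0],"hand":0},{"linear":[-45,-4,0],"twist":[0,0,0],"hand":0},{"linear":[-45,-4,10],"twist":[0,0,0],"hand":0},{"linear":[-42,-4,14],"twist":[0,0,0],"hand":0},{"linear":[0,0,0],"twist":[0,0,0],"hand":0}]'

```text
t: 47.55
tcp_pos: [642.7, -40.2, 205.2]
ee_rot: [0.601, 0.799, -0.003, 0.001]
wrist_force: [-0.5, -0.1, 0.4]
gripper_width: 84.9
gripper_force: 0.0
```

```bash
python3 - <<'E'
from h import *
f=grab('wrist'); save(f,'wrist14.png',s=1.2)
s=read_state();print(R.from_quat(s['ee_rot']).as_matrix().round(3).tolist(),s['tcp_pos'])
steel(f,30,50,150)
steel(f,10,50,150)
E
```

```text
[[-0.281, 0.96, -0.001], [0.96, 0.281, -0.003], [-0.003, -0.002, -1.0]] [642.71738687 -35.61389549 206.1768041 ]
px [461.  27.] n 5771 ctr [789.6 148.7] size [ 59.9 170.9] long axis ang -0.148
px [285. 108.] n 909 ctr [660.6  18.6] size [18.3 50.1] long axis ang -1.092
px [256. 115.] n 854 ctr [634.3   4.5] size [18.2 49.8] long axis ang -1.079
px [151. 139.] n 3095 ctr [537.2 -48.1] size [64.3 65.2] long axis ang 0.179
px [171. 228.] n 1166 ctr [ 579.1 -145.9] size [58.  95.3] long axis ang -1.135
px [168. 301.] n 359 ctr [ 593.  -237.8] size [22.8 31. ] long axis ang -0.237
px [461.  27.] n 5771 ctr [789.6 148.7] size [ 59.9 170.9] long axis ang -0.148
px [271. 111.] n 2355 ctr [647.4  11.5] size [48.  50.2] long axis ang -1.081
px [151. 139.] n 3095 ctr [537.2 -48.1] size [64.3 65.2] long axis ang 0.179
px [429. 228.] n 1362 ctr [881.4 -74.8] size [ 32.5 205.7] long axis ang -1.219
px [177. 228.] n 1361 ctr [ 575.5 -138.8] size [90.6 92.4] long axis ang -0.776
px [398. 240.] n 218 ctr [842.9 -95.6] size [17.5 52.5] long axis ang -1.311
px [248. 270.] n 253 ctr [ 680.7 -189.1] size [11.2 53.3] long axis ang -0.042
px [313. 287.] n 482 ctr [ 766.9 -191.4] size [ 14.5 101.9] long axis ang 0.016
px [164. 314.] n 1065 ctr [ 597.6 -282.3] size [ 53.  110.5] long axis ang 1.414
```

View pics/wrist14.png

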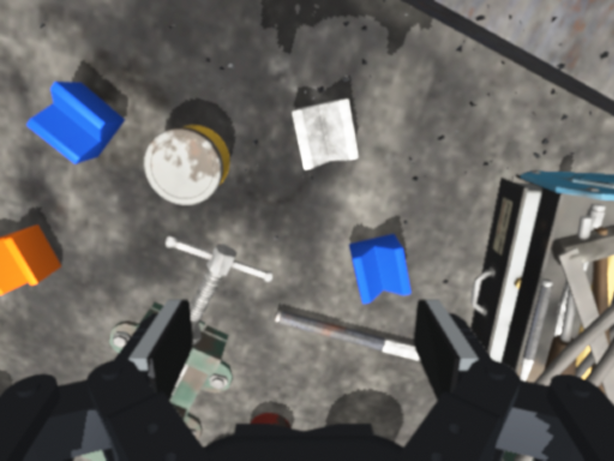

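>>> carry_out --plan '[{"linear":[43.9,17.7,0],"twist":[0,0,0],"hand":0},{"linear":[0,0,40],"twist":[0,0,-0.1],"hand":0},{"linear":[0,0,40],"twist":[0,0,-0.105],"hand":0},{"linear":[0,0,40],"twist":[0,0,0],"hand":0},{"linear":[0,0,30],"twist":[0,0,0],"hand":0},{"linear":[0,0,0],"twist":[0,0,0],"hand":0}]'

```text
t: 48.2
tcp_pos: [644.2, 17.2, 53.5]
ee_rot: [0.511, 0.86, -0.002, -0.003]
wrist_force: [-0.9, 0.4, -0.7]
gripper_width: 85.8
gripper_force: 0.0
```

```bash
python3 - <<'E'
from h import *
f=grab('wrist')
steel(f,10,50,1000); print(tl(647.4,11.5,-24))
E
```

```text
px [454.  52.] n 13372 ctr [697.9 158.7] size [ 52.7 135.4] long axis ang -0.149
px [252. 215.] n 6115 ctr [647.1  12. ] size [48.3 49.8] long axis ang -1.081
px [ 48. 227.] n 7632 ctr [538.9 -47.5] size [62.6 65. ] long axis ang -1.329
tool axes x [-0.478  0.878  0.001] z [-0.003 -0.001 -1.   ] w 85.1 t 48.25
[-5.8 -1.4 80.2]
```

>>> carry_out --plan '[{"linear":[-5.5,-1.2,25],"twist":[0,0,0],"hand":0},{"linear":[0,0,30],"twist":[0,0,0],"hand":0},{"linear":[0,0,24],"twist":[0,0,0],"hand":0},{"linear":[0,0,0],"twist":[0,0,0],"hand":0},{"linear":[0,0,0],"twist":[0,0,0],"hand":1},{"linear":[0,0,0],"twist":[0,0,0],"hand":1},{"linear":[0,0,0],"twist":[0,0,0],"hand":1},{"linear":[0,0,0],"twist":[0,0,0],"hand":1},{"linear":[0,0,0],"twist":[0,0,0],"hand":1}]' --squeeze 110

```text
t: 49.15
tcp_pos: [650.5, 10.6, -19.0]
ee_rot: [0.512, 0.859, 0.0, 0.002]
wrist_force: [-2.8, -0.2, 11.0]
gripper_width: 46.1
gripper_force: 114.7
```

>>> carry_out --plan '[{"linear":[0,0,-30],"twist":[0,0,0],"hand":1},{"linear":[0,0,-40],"twist":[0,0,0],"hand":1},{"linear":[0,0,-40],"twist":[0,0,0],"hand":1},{"linear":[0,0,-30],"twist":[0,0,0],"hand":1},{"linear":[0,0,0],"twist":[0,0,-0.123],"hand":1},{"linear":[0,0,0],"twist":[0,0,-0.123],"hand":1},{"linear":[0,0,0],"twist":[0,0,-0.123],"hand":1},{"linear":[0,0,0],"twist":[0,0,-0.123],"hand":1},{"linear":[0,0,0],"twist":[0,0,-0.123],"hand":1},{"linear":[0,0,0],"twist":[0,0,-0.123],"hand":1},{"linear":[0,0,0],"twist":[0,0,-0.123],"hand":1},{"linear":[0,0,0],"twist":[0,0,-0.123],"hand":1},{"linear":[0,0,0],"twist":[0,0,-0.123],"hand":1},{"linear":[0,0,0],"twist":[0,0,0],"hand":1}]'

```text
t: 50.55
tcp_pos: [648.7, 10.3, 118.6]
ee_rot: [-0.017, 1.0, -0.001, 0.0]
wrist_force: [0.2, 0.1, -4.8]
gripper_width: 46.2
gripper_force: 114.7
```

```bash
python3 - <<'E'
from h import *
print(tl(*wld(32,-5),120),ang(),tcploc(),read_state()['wrist_force'],read_state()['q'].round(2))
E
```

```text
tool axes x [-0.999 -0.034 -0.   ] z [ 0.    -0.001 -1.   ] w 46.2 t 50.55
[152.5 221.1  -1.7] -0.006589914765240512 [ 183.  -227.1  118.6] [ 0.18432106  0.0806582  -4.81869344] [ 0.27  0.62 -0.58  1.57  0.37  1.06  1.2 ]
```

>>> carry_out --plan '[{"linear":[38,0,0],"twist":[0,0,0],"hand":1},{"linear":[38,0,0],"twist":[0,0,0],"hand":1},{"linear":[38,0,0],"twist":[0,0,0],"hand":1},{"linear":[38,0,0],"twist":[0,0,-0.007],"hand":1},{"linear":[0,37,0],"twist":[0,0,0],"hand":1},{"linear":[0,37,0],"twist":[0,0,0],"hand":1},{"linear":[0,37,0],"twist":[0,0,0],"hand":1},{"linear":[0,37,0],"twist":[0,0,0],"hand":1},{"linear":[0,37,0],"twist":[0,0,0],"hand":1},{"linear":[0,36,0],"twist":[0,0,0],"hand":1},{"linear":[0,0,0],"twist":[0,0,0],"hand":1}]'

```text
t: 51.65
tcp_pos: [487.1, 233.4, 119.2]
ee_rot: [-0.021, 1.0, 0.002, 0.001]
wrist_force: [0.5, 0.4, -3.7]
gripper_width: 45.9
gripper_force: 115.2
```

```bash
python3 - <<'E'
from h import *
print(tl(*wld(32,-5),-3),ang(),tcploc(),read_state()['wrist_force'],read_state()['gripper_width'])
E
```

```text
tool axes x [-0.999 -0.043 -0.002] z [ 0.002  0.004 -1.   ] w 45.9 t 51.65
[ -1.2  -7.9 122.2] 0.0019893111673499747 [ 30.6   2.5 119.2] [ 0.54910801  0.37304776 -3.69659419] 45.8527409706409
```

>>> carry_out --plan '[{"linear":[0,-6,20],"twist":[0,0,0],"hand":1},{"linear":[0,0,35],"twist":[0,0,0],"hand":1},{"linear":[0,0,35],"twist":[0,0,0],"hand":1},{"linear":[0,0,22],"twist":[0,0,0],"hand":1},{"linear":[0,0,6],"twist":[0,0,0],"hand":1},{"linear":[0,0,0],"twist":[0,0,0],"hand":1}]'

```text
t: 52.25
tcp_pos: [488.4, 220.1, -0.1]
ee_rot: [-0.019, 1.0, -0.001, -0.0]
wrist_force: [0.3, 1.0, -4.5]
gripper_width: 46.2
gripper_force: 115.0
```

```bash
python3 - <<'E'
from h import *
print(tl(*wld(32,-5),-7),ang(),tcploc(),read_state()['wrist_force'],read_state()['gripper_width'])
E
```

```text
tool axes x [-0.999 -0.038  0.   ] z [-0.    -0.002 -1.   ] w 46.2 t 52.25
[-0.6  5.9  6.9] -0.0030068700215272887 [ 31.4 -10.8  -0.1] [ 0.2538127   0.99981482 -4.4891519 ] 46.17497335242241
```

>>> carry_out --plan '[{"linear":[0,0,4],"twist":[0,0,0],"hand":1},{"linear":[0,0,2],"twist":[0,0,0],"hand":1},{"linear":[0,0,1],"twist":[0,0,0],"hand":1},{"linear":[0,0,0],"twist":[0,0,0],"hand":1}]'

```text
t: 52.65
tcp_pos: [488.8, 220.4, -6.6]
ee_rot: [-0.02, 1.0, -0.001, 0.001]
wrist_force: [0.2, 0.7, -4.0]
gripper_width: 46.1
gripper_force: 115.0
```

>>> carry_out --plan '[{"linear":[0,0,1.5],"twist":[0,0,0],"hand":1},{"linear":[0,0,0],"twist":[0,0,0],"hand":1},{"linear":[0,0,1],"twist":[0,0,0],"hand":0.29},{"linear":[0,0,0],"twist":[0,0,0],"hand":0.29},{"linear":[0,0,0],"twist":[0,0,0],"hand":0.29},{"linear":[0,0,-40],"twist":[0,0,0],"hand":0.29},{"linear":[0,0,-45],"twist":[0,0,0],"hand":0.29},{"linear":[0,0,-45],"twist":[0,0,0],"hand":0.5},{"linear":[0,0,-45],"twist":[0,0,0],"hand":0.5},{"linear":[0,0,-30],"twist":[0,0,0],"hand":0.5},{"linear":[0,0,0],"twist":[0,0,0],"hand":0.5}]'

```text
t: 53.75
tcp_pos: [490.6, 222.4, 200.1]
ee_rot: [-0.02, 1.0, 0.001, 0.004]
wrist_force: [0.1, 1.1, -0.3]
gripper_width: 42.7
gripper_force: 0.0
```

```bash
python3 - <<'E'
from h import *
import pickle
f=grab('wrist'); pickle.dump(f,open('wt.pkl','wb')); W=cloud(f);L=loc(W);Z=W[...,2]
hsv=cv2.cvtColor(f['frame'],cv2.COLOR_BGR2HSV)
for a,b,zl,zh in((30,115,33,42),(-45,30,33,60)):
    m=(Z>zl)&(Z<zh)&(L[...,1]>a)&(L[...,1]<b)&(L[...,0]>-20)&(L[...,0]<86)&(hsv[...,1]<45); q=L[m].astype(np.float32); print(m.sum(),cv2.minAreaRect(q),np.percentile(Z[m],[5,50,95]))
# stray steel search, all cameras, whole bench
for n in('scene','side'):
    g=grab(n); W=cloud(g); hsv=cv2.cvtColor(g['frame'],cv2.COLOR_BGR2HSV)
    m=((hsv[...,1]<40)&(hsv[...,2]>120)&(W[...,2]>12)&(W[...,2]<48)).astype(np.uint8)
    k,l,st,c=cv2.connectedComponentsWithStats(m)
    for i in range(1,k):
        q=W[l==i]; e=np.nanmax(q,0)-np.nanmin(q,0)
        if st[i,4]>40 and max(e[:2])<110 and np.nanmean(q[:,0])<1000: print(n,c[i].round(),st[i,4],np.nanmin(q,0).round(),np.nanmax(q,0).round())
E
```

```text
3304 ((35.95921325683594, 75.13004302978516), (50.499046325683594, 74.87885284423828), 89.91099548339844) [37.1501271  38.45721586 39.68128213]
2345 ((29.51898956298828, -10.788972854614258), (50.24257278442383, 47.9283447265625), 0.12029696255922318) [36.85779885 48.8187604  54.18736794]
scene [ 86. 123.] 69 [302. 947.  39.] [ 365. 1017.   48.]
scene [307. 156.] 77 [837. 102.  32.] [944. 148.  42.]
scene [272. 216.] 163 [501. -81.  36.] [568. -14.  48.]
scene [389. 218.] 45 [ 815. -342.   20.] [ 843. -318.   48.]
scene [300. 226.] 142 [ 534. -212.   18.] [ 632. -116.   47.]
scene [396. 237.] 84 [ 759. -407.   13.] [ 806. -386.   48.]
scene [384. 255.] 100 [ 650. -439.   13.] [ 696. -407.   48.]
scene [324. 328.] 164 [ 324. -490.   12.] [ 367. -447.   40.]
scene [120. 330.] 46 [-92. -91.  12.] [-70. -68.  21.]
side [271. 194.] 54 [505. -70.  40.] [563. -16.  48.]
side [150. 240.] 113 [864. 332.  32.] [951. 420.  42.]
side [207. 330.] 115 [541. 701.  20.] [612. 731.  30.]
side [268. 336.] 133 [388. 667.  18.] [413. 738.  32.]
side [250. 374.] 381 [391. 796.  15.] [453. 865.  30.]
```

>>> carry_out --plan '[{"linear":[0,0,0],"twist":[0,0,0.143],"hand":0.5},{"linear":[0,0,0],"twist":[0,0,0.143],"hand":0.65},{"linear":[0,0,0],"twist":[0,0,0.143],"hand":0.65},{"linear":[0,0,0],"twist":[0,0,0.143],"hand":0.65},{"linear":[0,0,0],"twist":[0,0,0.143],"hand":0.65},{"linear":[0,0,0],"twist":[0,0,0.143],"hand":0.65},{"linear":[0,0,0],"twist":[0,0,0.143],"hand":0.65},{"linear":[0,0,0],"twist":[0,0,0.143],"hand":0.65},{"linear":[0,0,0],"twist":[0,0,0.143],"hand":0.65},{"linear":[0,0,0],"twist":[0,0,0.143],"hand":0.65},{"linear":[0,0,0],"twist":[0,0,0.143],"hand":0.65},{"linear":[0,40,0],"twist":[0,0,0],"hand":0.65},{"linear":[0,40,0],"twist":[0,0,0],"hand":0.65},{"linear":[0,30,0],"twist":[0,0,0],"hand":0.65},{"linear":[0,0,0],"twist":[0,0,0],"hand":0.65}]'

```text
t: 55.4
tcp_pos: [601.1, 223.2, 192.5]
ee_rot: [0.695, 0.719, -0.002, 0.001]
wrist_force: [0.9, 0.7, 0.5]
gripper_width: 30.1
gripper_force: 0.0
```

```bash
python3 - <<'E'
from h import *
f=grab('wrist'); W=cloud(f);L=loc(W);Z=W[...,2]
m=(Z>140)&(Z<200)&(L[...,0]>60)&(L[...,0]<200)&(L[...,1]>-60)&(L[...,1]<130)
for z in range(140,196,6):
    k=m&(Z>=z)&(Z<z+6)
    if k.sum()>10: print(z,k.sum(),np.percentile(L[k],[5,50,95],axis=0).round().tolist())
print(tl(*wld(158.4,18),119.4),ang()+np.pi/2,tcploc())
E
```

```text
140 28 [[113.0, -21.0], [113.0, 47.0], [114.0, 114.0]]
146 27 [[114.0, -16.0], [114.0, 45.0], [114.0, 110.0]]
152 34 [[114.0, -21.0], [115.0, 44.0], [115.0, 108.0]]
158 30 [[115.0, -20.0], [116.0, 43.0], [116.0, 104.0]]
164 1086 [[133.0, -24.0], [155.0, 24.0], [163.0, 66.0]]
170 2890 [[121.0, -27.0], [155.0, 35.0], [161.0, 65.0]]
176 185 [[118.0, -24.0], [119.0, 60.0], [120.0, 88.0]]
182 2304 [[111.0, -17.0], [116.0, 52.0], [119.0, 101.0]]
188 1325 [[112.0, -15.0], [114.0, 50.0], [117.0, 101.0]]
tool axes x [-0.036  0.999 -0.003] z [-0.003 -0.003 -1.   ] w 30.1 t 55.45
[30.  16.5 73.2] -0.004930496762361791 [141.9 -11.7 192.7]
```

>>> carry_out --plan '[{"linear":[29,16,0],"twist":[0,0,0.005],"hand":0.68},{"linear":[0,0,0],"twist":[0,0,0],"hand":0.68},{"linear":[0,0,35],"twist":[0,0,0],"hand":0.68},{"linear":[0,0,37],"twist":[0,0,0],"hand":0.68},{"linear":[0,0,0],"twist":[0,0,0],"hand":1},{"linear":[0,0,0],"twist":[0,0,0],"hand":1},{"linear":[0,0,0],"twist":[0,0,0],"hand":1},{"linear":[0,0,0],"twist":[0,0,0],"hand":1}]' --squeeze 60

```text
t: 56.25
tcp_pos: [608.6, 252.7, 121.0]
ee_rot: [0.695, 0.719, -0.005, -0.001]
wrist_force: [-6.4, -1.3, -22.1]
gripper_width: 7.7
gripper_force: 58.0
```

```bash
python3 - <<'E'
from h import *
p=tcploc(); x=p[0]-97; z=p[2]+46-61; th=np.arctan2(48,-112)-np.arctan2(z,x); print(p,'r',np.hypot(x,z),'theta',th, read_state()['wrist_force'])
t=np.linspace(th,0,18); a=np.arctan2(48,-112)-t; r=121.85*np.c_[np.cos(a),np.sin(a)]
print([[round(float(u),1),round(float(-w),1)] for u,w in np.diff(r,axis=0)], r[0]-[x,z])
E
```

```text
[152.8  16.7 121. ] r 119.78998288671721 theta 1.650460230044347 [ -6.35564766  -1.31579537 -22.09405303]
[[-10.7, -5.0], [-11.2, -3.9], [-11.5, -2.8], [-11.7, -1.7], [-11.8, -0.6], [-11.8, 0.6], [-11.7, 1.7], [-11.5, 2.9], [-11.1, 4.0], [-10.7, 5.0], [-10.2, 6.0], [-9.5, 7.0], [-8.8, 7.9], [-8.0, 8.7], [-7.1, 9.4], [-6.2, 10.1], [-5.2, 10.6]] [0.95958737 1.82287207]
```

>>> carry_out --plan '[{"linear":[0,-10.7,-5.0],"twist":[0,0,0],"hand":1},{"linear":[0,-11.2,-3.9],"twist":[0,0,0],"hand":1},{"linear":[0,-11.5,-2.8],"twist":[0,0,0],"hand":1},{"linear":[0,-11.7,-1.7],"twist":[0,0,0],"hand":1},{"linear":[0,-11.8,-0.6],"twist":[0,0,0],"hand":1},{"linear":[0,-11.8,0.6],"twist":[0,0,0],"hand":1},{"linear":[0,-11.7,1.7],"twist":[0,0,0],"hand":1},{"linear":[0,-11.5,2.9],"twist":[0,0,0],"hand":1},{"linear":[0,-11.1,4.0],"twist":[0,0,0],"hand":1},{"linear":[0,-10.7,5.0],"twist":[0,0,0],"hand":1},{"linear":[0,0,0],"twist":[0,0,0],"hand":1}]'

```text
t: 57.35
tcp_pos: [500.8, 248.7, 126.2]
ee_rot: [0.696, 0.718, 0.001, 0.003]
wrist_force: [-1.4, -8.8, -2.7]
gripper_width: 7.7
gripper_force: 60.2
```

```bash
python3 - <<'E'
from h import *
p=tcploc(); x=p[0]-97; z=p[2]+46-61; th=np.arctan2(48,-112)-np.arctan2(z,x); print(p,'r',np.hypot(x,z),'theta',th, read_state()['wrist_force'],read_state()['gripper_width'])
t=np.linspace(th,-0.02,9); a=np.arctan2(48,-112)-t; r=121.85*np.c_[np.cos(a),np.sin(a)]
print([[round(float(u),1),round(float(-w),1)] for u,w in np.diff(r,axis=0)], r[0]-[x,z])
E
```

```text
[ 45.   17.1 126.2] r 122.75764741962107 theta 0.7284899792841983 [-1.39835452 -8.81464438 -2.69370725] 7.699887564040694
[[-10.1, 5.3], [-9.5, 6.2], [-8.9, 7.1], [-8.2, 7.9], [-7.4, 8.6], [-6.6, 9.3], [-5.7, 9.9], [-4.8, 10.4]] [ 0.38447842 -0.8221923 ]
```

>>> carry_out --plan '[{"linear":[0,-10.1,5.3],"twist":[0,0,0],"hand":1},{"linear":[0,-9.5,6.2],"twist":[0,0,0],"hand":1},{"linear":[0,-8.9,7.1],"twist":[0,0,0],"hand":1},{"linear":[0,-8.2,7.9],"twist":[0,0,0],"hand":1},{"linear":[0,-7.4,8.6],"twist":[0,0,0],"hand":1},{"linear":[0,-6.6,9.3],"twist":[0,0,0],"hand":1},{"linear":[0,-5.7,9.9],"twist":[0,0,0],"hand":1},{"linear":[0,-4.8,9.5],"twist":[0,0,0],"hand":1},{"linear":[0,0,0],"twist":[0,0,0],"hand":1}]'

```text
t: 58.25
tcp_pos: [440.2, 247.4, 62.0]
ee_rot: [0.696, 0.718, 0.001, 0.002]
wrist_force: [0.7, -8.4, -3.9]
gripper_width: 7.8
gripper_force: 62.4
```

```bash
python3 - <<'E'
from h import *
p=tcploc(); x=p[0]-97; z=p[2]+46-61; th=np.arctan2(48,-112)-np.arctan2(z,x); print(p,'r',np.hypot(x,z),'theta',th, read_state()['wrist_force'],read_state()['gripper_width'])
E
```

```text
[-15.7  18.4  62. ] r 122.10769836500891 theta -0.009785686124527793 [ 0.6917517  -8.44498376 -3.88424663] 7.798816752899159
```

>>> carry_out --plan '[{"linear":[0,0,3],"twist":[0,0,0],"hand":1},{"linear":[0,0,0],"twist":[0,0,0],"hand":1},{"linear":[0,0,-2],"twist":[0,0,0],"hand":0.6},{"linear":[0,0,0],"twist":[0,0,0],"hand":0.6},{"linear":[0,0,-40],"twist":[0,0,0],"hand":0.6},{"linear":[0,0,-40],"twist":[0,0,0],"hand":0.6},{"linear":[-42,-13,0],"twist":[0,0,0],"hand":0.6},{"linear":[-42,-13,0],"twist":[0,0,0],"hand":0.6},{"linear":[-42,-13,0],"twist":[0,0,0],"hand":0.6},{"linear":[-41,-12,0],"twist":[0,0,0],"hand":0.6},{"linear":[0,0,0],"twist":[0,0,0],"hand":0.6}]'

```text
t: 59.35
tcp_pos: [392.3, 75.4, 139.7]
ee_rot: [0.698, 0.716, -0.0, 0.002]
wrist_force: [0.4, 0.1, 0.2]
gripper_width: 34.1
gripper_force: 0.0
```

```bash
python3 - <<'E'
from h import *
f=grab('wrist'); W=cloud(f);L=loc(W);Z=W[...,2]
for a,b in((-20,0),(10,40),(50,80)):
    m=(L[...,0]>a)&(L[...,0]<b)&(L[...,1]>-110)&(L[...,1]<-40)&(Z<110); print('lid z',a,np.nanmedian(Z[m]))
print(tl(*wld(-66.7,-148.5),62),ang()+np.pi/2,tcploc())
E
```

```text
lid z -20 67.79799104555829
lid z 10 67.34271362224686
lid z 50 67.57945142361976
tool axes x [-0.028  1.    -0.002] z [ 0.004 -0.001 -1.   ] w 34.2 t 59.4
[ 0.4  2.1 78. ] -0.012662848832557305 [ -69.1 -148.8  140. ]
```

Lid is shut. Take the knob and turn it back.

>>> carry_out --plan '[{"linear":[0.4,2,0],"twist":[0,0,0],"hand":0.6},{"linear":[0,0,38],"twist":[0,0,0],"hand":0.6},{"linear":[0,0,40],"twist":[0,0,0],"hand":0.6},{"linear":[0,0,0],"twist":[0,0,0],"hand":1},{"linear":[0,0,0],"twist":[0,0,0],"hand":1},{"linear":[0,0,0],"twist":[0,0,0],"hand":1},{"linear":[0.5,7.6,0],"twist":[0,0,-0.131],"hand":1},{"linear":[0.5,7.6,0],"twist":[0,0,-0.131],"hand":1},{"linear":[0.5,7.6,0],"twist":[0,0,-0.131],"hand":1},{"linear":[0.5,7.6,0],"twist":[0,0,-0.131],"hand":1},{"linear":[0.5,7.6,0],"twist":[0,0,-0.131],"hand":1},{"linear":[0.5,7.6,0],"twist":[0,0,-0.131],"hand":1},{"linear":[0,0,0],"twist":[0,0,0],"hand":1}]' --squeeze 30

```text
t: 60.7
tcp_pos: [433.1, 99.3, 60.2]
ee_rot: [0.364, 0.931, -0.002, -0.002]
wrist_force: [-5.6, 0.3, -17.0]
gripper_width: 19.1
gripper_force: 32.8
```

```bash
python3 - <<'E'
from h import *
p=tcploc(); print(p, 'lever ang',np.arctan2(-(p[1]+91),p[0]+67),np.hypot(p[1]+91,p[0]+67),ang(),read_state()['wrist_force'],read_state()['gripper_width'])
E
```

```text
[ -28.8 -129.3   60.2] lever ang 0.7867053521953818 54.09371497688064 -0.7861873623603978 [ -5.57220566   0.34097222 -17.04526055] 19.087827973339415
```

>>> carry_out --plan '[{"linear":[-1.5,7.6,0],"twist":[0,0,-0.131],"hand":1},{"linear":[-0.5,7.6,0],"twist":[0,0,-0.131],"hand":1},{"linear":[0.5,7.6,0],"twist":[0,0,-0.131],"hand":1},{"linear":[0.5,7.6,0],"twist":[0,0,-0.131],"hand":1},{"linear":[0.5,7.6,0],"twist":[0,0,-0.131],"hand":1},{"linear":[0.5,7.6,0],"twist":[0,0,-0.131],"hand":1},{"linear":[0,4,0],"twist":[0,0,0],"hand":1},{"linear":[0,0,0],"twist":[0,0,0],"hand":1}]'

```text
t: 61.5
tcp_pos: [447.0, 137.2, 59.8]
ee_rot: [-0.016, 1.0, -0.006, -0.006]
wrist_force: [-18.8, -16.5, 5.2]
gripper_width: 19.0
gripper_force: 35.6
```

```bash
python3 - <<'E'
from h import *
p=tcploc(); print(p, 'lever ang',np.arctan2(-(p[1]+91),p[0]+67),np.hypot(p[1]+91,p[0]+67),ang(),read_state()['wrist_force'],read_state()['gripper_width'])
E
```

```text
[-13.4 -92.   59.8] lever ang 0.018654552236364114 53.60932754661263 -0.008484385952827418 [-18.78498046 -16.47530782   5.23748141] 19.040181597249457
```

>>> carry_out --plan '[{"linear":[0,0,0],"twist":[0,0,0],"hand":0.6},{"linear":[0,0,0],"twist":[0,0,0],"hand":0.6},{"linear":[0,0,-40],"twist":[0,0,0],"hand":0.6},{"linear":[0,0,-40],"twist":[0,0,0],"hand":0.65},{"linear":[27,42,0],"twist":[0,0,0],"hand":0.65},{"linear":[27,42,0],"twist":[0,0,0],"hand":0.65},{"linear":[0,0,0],"twist":[0,-0.14,0],"hand":0.65},{"linear":[0,0,0],"twist":[0,-0.14,0],"hand":0.65},{"linear":[0,0,0],"twist":[0,-0.14,0],"hand":0.65},{"linear":[0,0,0],"twist":[0,0,0],"hand":0.65}]'

```text
t: 62.5
tcp_pos: [395.8, 224.3, 141.0]
ee_rot: [-0.018, 0.982, -0.001, 0.19]
wrist_force: [-0.5, 0.3, -0.6]
gripper_width: 29.7
gripper_force: 0.0
```

```bash
python3 - <<'E'
from h import *
print(tl(*wld(-67.5,-9),71), ang())
f=grab('wrist')
W=cloud(f);L=loc(W);Z=W[...,2]
m=(Z>108)&(Z<130)&(L[...,0]>-80)&(L[...,0]<30)&(L[...,1]<-60)&(L[...,1]>-170); print('knob',m.sum(),np.median(L[m],0))
for hx in (-68,-66.5): print(hx,wheel_angles(f,hx))
E
```

```text
tool axes x [-0.927 -0.035 -0.373] z [ 0.373  0.005 -0.928] w 29.7 t 62.5
[32.1 -5.6 62.6] -0.003509191127648824
knob 690 [-13.9051455  -90.44511573]
-68 {'left': (1789, [1.37, 0.71]), 'mid': (1732, [1.36, 0.64]), 'right': (1746, [1.37, 0.75])}
-66.5 {'left': (1771, [1.64, 0.74]), 'mid': (1713, [1.57, 0.69]), 'right': (1733, [1.59, 0.76])}
```

>>> carry_out --plan '[{"linear":[32,-5.6,0],"twist":[0,0,0],"hand":0.65},{"linear":[0,0,0],"twist":[0,0,0],"hand":0.65},{"linear":[0,0,42],"twist":[0,0,0],"hand":0.65},{"linear":[0,0,42],"twist":[0,0,0],"hand":0.65},{"linear":[0,0,0],"twist":[0,0,0],"hand":1},{"linear":[0,0,0],"twist":[0,0,0],"hand":1},{"linear":[0,0,0],"twist":[0,0,0],"hand":1},{"linear":[2.8,0,-0.15],"twist":[0,0.125,0],"hand":1},{"linear":[2.8,0,-0.15],"twist":[0,0.125,0],"hand":1},{"linear":[2.8,0,-0.15],"twist":[0,0.125,0],"hand":1},{"linear":[2.8,0,-0.15],"twist":[0,0.125,0],"hand":1},{"linear":[2.8,0,-0.15],"twist":[0,0.125,0],"hand":1},{"linear":[2.8,0,-0.15],"twist":[0,0.125,0],"hand":1},{"linear":[2.8,0,-0.15],"twist":[0,0.125,0],"hand":1},{"linear":[0,0,0],"twist":[0,0,0],"hand":1},{"linear":[0,0,0],"twist":[0,0,0],"hand":0.65},{"linear":[0,0,0],"twist":[0,0,0],"hand":0.65},{"linear":[0,0,0],"twist":[0,0,0],"hand":0.65},{"linear":[0,0,-40],"twist":[0,0,0],"hand":0.65},{"linear":[0,0,-40],"twist":[0,0,0],"hand":0.65}]'

```text
t: 64.55
tcp_pos: [412.7, 213.8, 127.7]
ee_rot: [-0.009, 0.982, -0.013, -0.188]
wrist_force: [1.1, 0.0, 0.4]
gripper_width: 29.8
gripper_force: 0.0
```

```bash
python3 - <<'E'
from h import *
print(tl(*wld(-67.5,42),71), ang())
f=grab('wrist')
for hx in (-68,-66.5): print(hx,wheel_angles(f,hx))
E
```

```text
tool axes x [-0.929 -0.014  0.369] z [-0.368 -0.03  -0.929] w 29.8 t 64.55
[ 1.8 56.9 60.4] -0.026437287241659786
-68 {'left': (1925, [1.6, 0.73]), 'mid': (1881, [1.57, 0.69]), 'right': (1856, [1.73, 0.09])}
-66.5 {'left': (1917, [1.42, 0.77]), 'mid': (1873, [1.36, 0.71]), 'right': (1851, [1.45, 0.08])}
```

>>> carry_out --plan '[{"linear":[0,28,0],"twist":[0,0,-0.02],"hand":0.65},{"linear":[0,28,0],"twist":[0,0,0],"hand":0.65},{"linear":[7,0,0.5],"twist":[0,-0.125,0],"hand":0.65},{"linear":[7,0,0.5],"twist":[0,-0.125,0],"hand":0.65},{"linear":[7,0,0.5],"twist":[0,-0.125,0],"hand":0.65},{"linear":[7,0,0.5],"twist":[0,-0.125,0],"hand":0.65},{"linear":[7,0,0.5],"twist":[0,-0.125,0],"hand":0.65},{"linear":[7,0,0.5],"twist":[0,-0.125,0],"hand":0.65},{"linear":[7,0,0.5],"twist":[0,-0.125,0],"hand":0.65},{"linear":[0,0,0],"twist":[0,0,0],"hand":0.65}]'

```text
t: 65.6
tcp_pos: [365.8, 264.9, 121.7]
ee_rot: [-0.022, 0.976, -0.011, 0.216]
wrist_force: [0.7, -0.3, -0.2]
gripper_width: 30.1
gripper_force: 0.0
```

```bash
python3 - <<'E'
from h import *
print(tl(*wld(-67.5,41.5),71), ang())
E
```

```text
tool axes x [-0.905 -0.048 -0.422] z [ 0.423 -0.012 -0.906] w 30.1 t 65.6
[ 1.6  4.3 55.1] 0.012236936903277956
```

>>> carry_out --plan '[{"linear":[1.5,4,0],"twist":[0,0,0],"hand":0.65},{"linear":[0,0,38],"twist":[0,0,0],"hand":0.65},{"linear":[0,0,39],"twist":[0,0,0],"hand":0.65},{"linear":[0,0,0],"twist":[0,0,0],"hand":1},{"linear":[0,0,0],"twist":[0,0,0],"hand":1},{"linear":[0,0,0],"twist":[0,0,0],"hand":1},{"linear":[2.8,0,-0.15],"twist":[0,0.125,0],"hand":1},{"linear":[2.8,0,-0.15],"twist":[0,0.125,0],"hand":1},{"linear":[2.8,0,-0.15],"twist":[0,0.125,0],"hand":1},{"linear":[2.8,0,-0.15],"twist":[0,0.125,0],"hand":1},{"linear":[2.8,0,-0.15],"twist":[0,0.125,0],"hand":1},{"linear":[2.8,0,-0.15],"twist":[0,0.125,0],"hand":1},{"linear":[2.8,0,-0.15],"twist":[0,0.125,0],"hand":1},{"linear":[2,0,-0.1],"twist":[0,0.09,0],"hand":1},{"linear":[0,0,0],"twist":[0,0,0],"hand":1},{"linear":[0,0,0],"twist":[0,0,0],"hand":0.65},{"linear":[0,0,0],"twist":[0,0,0],"hand":0.65},{"linear":[0,0,0],"twist":[0,0,0],"hand":0.65},{"linear":[0,0,-40],"twist":[0,0,0],"hand":0.65},{"linear":[0,0,-40],"twist":[0,0,0],"hand":0.65}]'

```text
t: 67.6
tcp_pos: [414.1, 266.8, 122.5]
ee_rot: [-0.01, 0.976, -0.025, -0.216]
wrist_force: [0.9, 0.5, 0.7]
gripper_width: 29.8
gripper_force: 0.0
```

```bash
python3 - <<'E'
from h import *
print(tl(*wld(-67.5,91.5),71), ang())
f=grab('wrist')
for hx in (-68,-66.5): print(hx,wheel_angles(f,hx))
E
```

```text
tool axes x [-0.907 -0.008  0.422] z [-0.421 -0.053 -0.906] w 29.8 t 67.6
[ 3.9 54.6 56. ] -0.03168920959545615
-68 {'left': (1970, [1.57, 0.75]), 'mid': (1929, [1.69, 0.65]), 'right': (1823, [1.64, 0.1])}
-66.5 {'left': (1963, [1.34, 0.77]), 'mid': (1921, [1.42, 0.67]), 'right': (1818, [1.34, 0.09])}
```

>>> carry_out --plan '[{"linear":[0,26,0],"twist":[-0.036,0,-0.03],"hand":0.65},{"linear":[0,26,0],"twist":[0,0,0],"hand":0.65},{"linear":[7,0,0.5],"twist":[0,-0.125,0],"hand":0.65},{"linear":[7,0,0.5],"twist":[0,-0.125,0],"hand":0.65},{"linear":[7,0,0.5],"twist":[0,-0.125,0],"hand":0.65},{"linear":[7,0,0.5],"twist":[0,-0.125,0],"hand":0.65},{"linear":[7,0,0.5],"twist":[0,-0.125,0],"hand":0.65},{"linear":[7,0,0.5],"twist":[0,-0.125,0],"hand":0.65},{"linear":[7,0,0.5],"twist":[0,-0.125,0],"hand":0.65},{"linear":[0,0,0],"twist":[0,0,0],"hand":0.65}]'

```text
t: 68.65
tcp_pos: [362.5, 317.0, 118.7]
ee_rot: [-0.023, 0.979, 0.002, 0.202]
wrist_force: [0.7, 0.5, 0.5]
gripper_width: 29.9
gripper_force: 0.0
```

```bash
python3 - <<'E'
from h import *
print(tl(*wld(-67.5,91.5),71), ang())
E
```

```text
tool axes x [-0.917 -0.045 -0.396] z [ 0.396  0.013 -0.918] w 29.9 t 68.65
[-2.2  0.6 52.9] 0.00788794793770261
```

>>> carry_out --plan '[{"linear":[-2,0.6,0],"twist":[0,0,0],"hand":0.65},{"linear":[0,0,37],"twist":[0,0,0],"hand":0.65},{"linear":[0,0,38],"twist":[0,0,0],"hand":0.65},{"linear":[0,0,0],"twist":[0,0,0],"hand":1},{"linear":[0,0,0],"twist":[0,0,0],"hand":1},{"linear":[0,0,0],"twist":[0,0,0],"hand":1},{"linear":[2.8,0,-0.15],"twist":[0,0.125,0],"hand":1},{"linear":[2.8,0,-0.15],"twist":[0,0.125,0],"hand":1},{"linear":[2.8,0,-0.15],"twist":[0,0.125,0],"hand":1},{"linear":[2.8,0,-0.15],"twist":[0,0.125,0],"hand":1},{"linear":[2.8,0,-0.15],"twist":[0,0.125,0],"hand":1},{"linear":[2.8,0,-0.15],"twist":[0,0.125,0],"hand":1},{"linear":[2.8,0,-0.15],"twist":[0,0.125,0],"hand":1},{"linear":[2.4,0,-0.1],"twist":[0,0.11,0],"hand":1},{"linear":[0,0,0],"twist":[0,0,0],"hand":1},{"linear":[0,0,0],"twist":[0,0,0],"hand":0.65},{"linear":[0,0,0],"twist":[0,0,0],"hand":0.65},{"linear":[0,0,0],"twist":[0,0,0],"hand":0.65},{"linear":[0,0,-40],"twist":[0,0,0],"hand":0.65},{"linear":[0,0,-40],"twist":[0,0,0],"hand":0.65}]'

```text
t: 70.65
tcp_pos: [418.6, 316.2, 121.7]
ee_rot: [-0.016, 0.966, -0.011, -0.257]
wrist_force: [0.6, 0.6, 0.3]
gripper_width: 29.9
gripper_force: 0.0
```

```bash
python3 - <<'E'
from h import *
print(tl(*wld(-67.5,-8.5),71), ang())
f=grab('wrist')
for hx in (-68,-66.5): print(hx,wheel_angles(f,hx))
E
```

```text
tool axes x [-0.867 -0.024  0.498] z [-0.497 -0.03  -0.867] w 29.9 t 70.65
[  2.4 -95.9  61.4] -0.012945629322635245
-68 {'left': (1893, [1.75, 0.64]), 'mid': (1862, [1.65, 0.66]), 'right': (1746, [1.67, 0.11])}
-66.5 {'left': (1888, [1.44, 0.66]), 'mid': (1858, [1.34, 0.68]), 'right': (1740, [1.34, 0.09])}
```

>>> carry_out --plan '[{"linear":[0,-32,0],"twist":[0,0,-0.012],"hand":0.65},{"linear":[0,-32,0],"twist":[0,0,0],"hand":0.65},{"linear":[0,-32,0],"twist":[0,0,0],"hand":0.65},{"linear":[7,0,0.4],"twist":[0,-0.12,0],"hand":0.65},{"linear":[7,0,0.4],"twist":[0,-0.12,0],"hand":0.65},{"linear":[7,0,0.4],"twist":[0,-0.12,0],"hand":0.65},{"linear":[0,0,0],"twist":[0,0,0],"hand":0.65}]'

```text
t: 71.4
tcp_pos: [399.0, 219.8, 130.2]
ee_rot: [-0.025, 0.997, -0.007, -0.077]
wrist_force: [0.3, -0.7, 0.1]
gripper_width: 29.9
gripper_force: 0.0
```

```bash
python3 - <<'E'
from h import *
print(tl(*wld(-67.5,-8.5),71), ang())
E
```

```text
tool axes x [-0.987 -0.049  0.154] z [-0.153 -0.018 -0.988] w 29.9 t 71.4
[ 0.4 -0.3 60. ] 0.008817670990355284
```

>>> carry_out --plan '[{"linear":[0,0,40],"twist":[0,0,0],"hand":0.65},{"linear":[0,0,42],"twist":[0,0,0],"hand":0.65},{"linear":[0,0,0],"twist":[0,0,0],"hand":1},{"linear":[0,0,0],"twist":[0,0,0],"hand":1},{"linear":[0,0,0],"twist":[0,0,0],"hand":1},{"linear":[2.6,0,-0.15],"twist":[0,0.12,0],"hand":1},{"linear":[2.6,0,-0.15],"twist":[0,0.12,0],"hand":1},{"linear":[2.6,0,-0.15],"twist":[0,0.12,0],"hand":1},{"linear":[0,0,0],"twist":[0,0,0],"hand":1},{"linear":[0,0,0],"twist":[0,0,0],"hand":0.65},{"linear":[0,0,0],"twist":[0,0,0],"hand":0.65},{"linear":[0,0,0],"twist":[0,0,0],"hand":0.65},{"linear":[0,0,-40],"twist":[0,0,0],"hand":0.65},{"linear":[0,0,-40],"twist":[0,0,0],"hand":0.65},{"linear":[0,0,-30],"twist":[0,-0.12,0],"hand":0.65},{"linear":[0,0,-30],"twist":[0,-0.12,0],"hand":0.65},{"linear":[0,0,-20],"twist":[0,-0.12,0],"hand":0.65},{"linear":[0,35,0],"twist":[0,-0.08,0],"hand":0.65},{"linear":[0,35,0],"twist":[0,0,0],"hand":0.65},{"linear":[0,0,0],"twist":[0,0,0],"hand":0.65}]'

```text
t: 73.4
tcp_pos: [449.3, 297.7, 194.5]
ee_rot: [-0.026, 0.999, -0.003, -0.038]
wrist_force: [1.0, 0.3, 0.1]
gripper_width: 30.1
gripper_force: 0.0
```

```bash
cat > v.py <<'E'
from h import *
import pickle
from itertools import product
HXc=-67
def face(f,c,pos):  # rectify face whose normal is at angle pos (from +x case, up) on wheel centre c
    n=np.array([np.cos(pos),np.sin(pos)]); t=np.array([-n[1],n[0]])
    g=[]
    for i in np.linspace(11,-11,44):
        for y in np.linspace(-8,8,32):
            x,z=n*31+t*i; g.append([*wld(HXc+x,c+y),71+z])
    p=proj(f,g).astype(np.float32).reshape(44,32,2)
    return cv2.remap(cv2.cvtColor(f['frame'],cv2.COLOR_BGR2GRAY),p[...,0],p[...,1],cv2.INTER_LINEAR)
# references: wrist2.pkl known w: left 5*.785, mid 3.35, right 4.4
ref=pickle.load(open('wrist2.pkl','rb')); w0=dict(left=3.91,mid=2.66,right=3.49)
T=[]
for k,c in WY.items():
    for n in range(8):
        pos=3*np.pi/4+w0[k]-n*np.pi/4; pos=(pos+np.pi)%(2*np.pi)-np.pi
        if 1.1<pos<2.6: T.append((n,face(ref,c,pos)))
def identify(f):
    a=wheel_angles(f,-67)
    for k,c in WY.items():
        t=a[k][1][1]; print(k,'mod',t)
        for i in (1,2):
            pos=t+i*np.pi/4
            if not 1.1<pos<2.6: continue
            im=face(f,c,pos)
            sc={}
            for n,r in T:
                s=cv2.matchTemplate(im,r[5:-5,4:-4],cv2.TM_CCOEFF_NORMED).max(); sc[n]=max(sc.get(n,-1),round(float(s),2))
            n=max(sc,key=sc.get); print('  face',n,'score',sc,'-> w',round((pos-3*np.pi/4+n*np.pi/4)%(2*np.pi),2))
E
python3 - <<'E'
from v import *
f=grab('wrist'); identify(f); print(tcploc(),read_state()['wrist_force'])
W=cloud(f);L=loc(W);Z=W[...,2]
m=(Z>108)&(Z<130)&(L[...,0]>-80)&(L[...,0]<30)&(L[...,1]<-60)&(L[...,1]>-170); print('knob',m.sum(),np.median(L[m],0))
m=(L[...,0]>20)&(L[...,0]<80)&(L[...,1]>-110)&(L[...,1]<-40)&(Z<110); print('lid',np.nanmedian(Z[m]))
E
```

```text
left mod 0.7
  face 5 score {5: 0.82, 6: 0.79, 4: 0.45} -> w 3.06
  face 6 score {5: 0.73, 6: 0.78, 4: 0.26} -> w 4.63
mid mod 0.67
  face 6 score {5: 0.93, 6: 0.99, 4: 0.37} -> w 3.81
  face 5 score {5: 0.99, 6: 0.93, 4: 0.43} -> w 3.81
right mod 0.52
  face 6 score {5: 0.65, 6: 0.76, 4: 0.26} -> w 3.66
  face 4 score {5: 0.15, 6: 0.08, 4: 0.53} -> w 2.88
[ -3.7  65.7 193.6] [ 0.33497166 -0.24027368  0.57072598]
knob 595 [ -9.26563121 -88.81301609]
lid 67.38691355789683
```

```bash
python3 - <<'E'
import v; from v import *
ref=pickle.load(open('wt.pkl','rb')); w0=dict(left=2.33,mid=4.62,right=1.58)
for k,c in WY.items():
    for n in range(8):
        pos=3*np.pi/4+w0[k]-n*np.pi/4; pos=(pos+np.pi)%(2*np.pi)-np.pi
        if 1.1<pos<2.6: T.append((n,face(ref,c,pos))); print('tmpl',k,n)
f=grab('wrist'); identify(f)
E
```

```text
tmpl left 3
tmpl left 4
tmpl mid 6
tmpl mid 7
tmpl right 2
tmpl right 3
left mod 0.7
  face 3 score {5: 0.83, 6: 0.81, 4: 0.64, 3: 0.98, 7: 0.6, 2: 0.85} -> w 1.49
  face 2 score {5: 0.74, 6: 0.82, 4: 0.51, 3: 0.91, 7: 0.37, 2: 0.98} -> w 1.49
mid mod 0.67
  face 6 score {5: 0.93, 6: 0.99, 4: 0.55, 3: 0.79, 7: 0.36, 2: 0.77} -> w 3.81
  face 5 score {5: 0.99, 6: 0.95, 4: 0.58, 3: 0.87, 7: 0.41, 2: 0.78} -> w 3.81
right mod 0.5
  face 2 score {5: 0.65, 6: 0.77, 4: 0.49, 3: 0.82, 7: 0.41, 2: 0.9} -> w 0.5
  face 7 score {5: 0.14, 6: 0.1, 4: 0.53, 3: 0.37, 7: 0.7, 2: 0.06} -> w 5.21
```

```bash
python3 -c "
from rig import manip; print(manip.close_job())"
```

```text
the job is handed in; nothing more can be done
None
```

I handed the job in, and no verdict came back. The one parallel and one vee block I could pick up lie flat in the tray, with the lid shut, the lever turned back over it and each wheel more than one number off code. A second parallel-like block about 930 mm out stayed on the bench: the fingers closed straight through it without touching, so I took it for scenery.

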